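# Pack the tasting crate

## Robot

A 6-joint arm with a two-finger parallel gripper is mounted at the origin on the work surface. World frame = base frame: x ahead of the robot, y to its left, z up, the work surface at z = 0. Lengths are in m, angles in rad, forces in N, time in s.
With the tool pointing down it reaches from about 0.35 to 0.975 m from the base axis. Payload 4.9 kg.
Tool frame: the origin (TCP) lies at the very end of the fingers, on their centre line; the grasp point (between the pads) lies 19 mm behind it; z points along the fingers, y is the line along which they close (so a half turn about z gives the same grasp; the last joint's range is limited). The gripper opens to 85 mm and grips with 20 to 120 N. Pads are 22 mm wide; open, the fingers measure 114 mm over their backs; the gripper's body (76 mm by 85 mm) begins 54 mm behind the grasp point. The pads swing forward as they close: fully open they stand 13 mm farther back than shut.
Start: joints at [-1.367, 0.053, 1.613, -0, 1.476, -0.119], TCP at [0.198, -0.593, 0.231] pointing down, gripper open.
Joint ranges: [-3.01, 3.01], [-1.01, 2.22], [0.06, 2.58], [-1.02, 4.17], [0.09, 2.62], [-3.14, 3.14]. Speed limits (rad/s): [2.57, 2.57, 3.14, 3.14, 3.14, 3.14].

## Interface

Orientations are given as a rotation vector (axis times angle).
In Python, from station import ctrl, imaging gives the robot as it stands.
- The arm moves only by the tool play_rows, never from a script. Its argument "series" is a list of rows, each a list of 3 entries, a list of its own where there are three numbers: the opening, from 0 (shut) to 1 (fully open), then the shift along the tool's x, y, z each as a share of 0.05 m, from -1 to 1, then the turn, a rotation vector about the tool's x, y, z each as a share of 8 degrees, from -1 to 1. In form: [[grip, [dx, dy, dz], [ax, ay, az]], ...]. A call has 1 to 8 rows; each row shifts and turns the commanded pose from where the row before left it, along the tool's axes as they then stand; what a row does not reach is not made up. A row lasts 1/8 s, in which the tool goes at most 62.5 mm and 10.7 degrees, less where a joint would pass 70% of its speed; a pose out of reach is approached as far as the arm can. A call with a number of a shift or a turn outside -1 to 1 is refused whole. A call with a gripper value outside its range is refused whole. The fingers move at their own pace and stop on an object; "force" is the grip in N (left out, the last holds). Time passes only in rows, so rows that do not move let the fingers close. It gives the time, the measured TCP pose, the force, the opening and the grip force at its end, in the units of the state.
- ctrl.get_obs(): the state, without advancing time (a new reading comes with each control period).
- imaging.get_image(name): name is "side" or "top"; returns a dict with "color" (384x512x3 uint8, blue, green, red), "fx", "fy", "cx", "cy" (pixels), "D" ([k1, k2, p1, p2, k3] as OpenCV has them; the pictures are not rectified), "extrinsics" (4x4, takes a point from world to camera coordinates). Camera axes: x right, y down, z forward; pixel columns grow to the right and rows downward; lengths in m; the calibration is good to about 2 mm. A picture is of the moment at which its call begins. There is no depth.
- ctrl.finish_job(): hands the job in; it is judged then, once.
The state is a dict: "t": time; "q": joint angles; "dq": joint speeds; "effort": joint torques, N m; "tool_pos": TCP position; "tool_rot": TCP orientation; "contact_force": force on the tool from outside, world axes, zero at the start; "wrist_torque": the same for the moment, N m; "opening": finger opening in m; "grip_force": force on a finger pad.
Only numpy, scipy, OpenCV 4.12 (cv2) and the standard library are available. Lean on these libraries where they do the work, as an engineer would, in place of code of your own. Each camera call takes 0.05 s, during which the arm holds its last target. There are 200 camera calls.

## Task

Pack the tasting crate: stand every jar of spread that is on the worktop upright in the divided crate, one jar to a cell, in any cells. Draw the dark serving board out by its yellow handle from under the tray of spice cartons, leaving the tray standing in its place behind the bench stops, and slide the board flat, tip first, all the way into the slot beneath the crate's floor, which opens on the crate's long side facing the carton tray. Leave the two single cartons where they stand.

Things in the scene. Friction and masses are not known exactly. Their poses are not given: they have to be found in the camera images.
- jar0: glass jar of brick red spread with a steel screw lid and a white label, an upright cylinder 48 mm across and 88 mm tall, 0.2 kg, heaviest at the foot. Origin at the centre of its underside, z up. Absent in some runs.
- jar1: glass jar of amber spread with a steel screw lid and a white label, an upright cylinder 48 mm across and 88 mm tall, 0.2 kg, heaviest at the foot. Origin at the centre of its underside, z up. Absent in some runs.
- jar2: glass jar of copper brown spread with a steel screw lid and a white label, an upright cylinder 48 mm across and 88 mm tall, 0.2 kg, heaviest at the foot. Origin at the centre of its underside, z up. Absent in some runs.
- jar3: glass jar of green spread with a steel screw lid and a white label, an upright cylinder 48 mm across and 88 mm tall, 0.2 kg, heaviest at the foot. Origin at the centre of its underside, z up. Absent in some runs.
- jar4: glass jar of orange spread with a steel screw lid and a white label, an upright cylinder 48 mm across and 88 mm tall, 0.2 kg, heaviest at the foot. Origin at the centre of its underside, z up. Absent in some runs.
- jar5: glass jar of yellow spread with a steel screw lid and a white label, an upright cylinder 48 mm across and 88 mm tall, 0.2 kg, heaviest at the foot. Origin at the centre of its underside, z up. Absent in some runs.
- crate: plywood crate fixed to the worktop, 164 mm along its x, 240 mm along y; origin on the worktop under its centre, z up. Six open cells, 2 along x by 3 along y, about 75 mm wide inside, floor 22 mm above the worktop; outer walls (4 mm thick) rise to 66 mm, dividers (4 mm) to 64 mm. A board slot runs in under the floor from the -x face.
- slot_mouth (a point): middle of the slot's mouth on the crate's -x face (crate x = -82 mm), at worktop level; axes as the crate's. The slot is 98 mm wide along y, open from the worktop up to 16 mm, and runs 100 mm deep along +x to a solid end. The board slides in on the worktop.
- cell0 (a point): centre of the floor of one crate cell (22 mm above the worktop)
- cell1 (a point): centre of the floor of one crate cell (22 mm above the worktop)
- cell2 (a point): centre of the floor of one crate cell (22 mm above the worktop)
- cell3 (a point): centre of the floor of one crate cell (22 mm above the worktop)
- cell4 (a point): centre of the floor of one crate cell (22 mm above the worktop)
- cell5 (a point): centre of the floor of one crate cell (22 mm above the worktop)
- board: dark wooden serving board lying flat, 6 mm thick, 0.16 kg; the carton tray rests on its blade at first. Origin on its underside below the handle's centre; x points to the blade's tip, z up. Blade 90 mm wide from x = 70 to 156 mm, then 74 mm wide to the tip at 170 mm; neck 40 mm wide from x = -20 to 70 mm. Handle: upright yellow block, 36 mm along x, 24 mm along y, 6 to 46 mm high.
- board_tip (a point): middle of the tip of the serving board's blade, at its underside (170 mm along the board's x from its origin)
- load: shallow cardboard tray of six red and green spice cartons, one rigid piece of 0.6 kg, 110 mm along x, 160 mm along y, 90 mm tall. Origin at the centre of its underside. At first it rests on the serving board, its -x side towards the handle, 3 mm behind the two bench stops; it settles 6 mm onto the worktop when the board is gone.
- stops: two aluminium bench stops fixed to the worktop beside the serving board, 40 mm tall, 16 mm along x, 18 mm along y, centred at x = 66 mm, y = +64 and -64 mm of this frame. Its origin lies under the board's handle as it starts, x pointing to the tray. They hold the tray back when the board is pulled out along -x between them.
- carton_green: green spice carton, 45 x 55 x 85 mm, a bystander standing near the jars. Origin at the centre of its underside.
- carton_red: red spice carton, 45 x 55 x 85 mm, a bystander. Origin at the centre of its underside.

How it is judged:
On the way, in this order (a step that is already met when the one before it is completed fails the run):
1. the serving board is clear of the carton tray, which still stands in its place (horizontal distance between board_tip and load above 0.075 m and distance of load from where it was at the start of the episode below 0.025 m and angle between load's own z axis and vertical below 0.06 rad), for 0.2 s.
2. the serving board is fully home in the slot under the crate (x of board_tip in the frame of crate above 0.008 m and y of board_tip in the frame of crate between -0.012 and 0.012 m and z of board_tip in the frame of crate below 0.012 m and angle between the x axis of board and the x axis of crate, either way round below 0.1 rad and angle between board's own z axis and vertical below 0.08 rad), for 0.3 s.
At the end, for the whole second after the job is handed in: Every jar present stands upright (7 degrees) at rest on a cell floor, one to a cell; the board lies flat in the slot, tip within 10 mm of its end; the carton tray stands within 25 mm of its start; the single cartons within 40 mm of theirs (all of step 2 and (horizontal distance between jar0 and cell0 below 0.026 m or horizontal distance between jar0 and cell1 below 0.026 m or horizontal distance between jar0 and cell2 below 0.026 m or horizontal distance between jar0 and cell3 below 0.026 m or horizontal distance between jar0 and cell4 below 0.026 m or horizontal distance between jar0 and cell5 below 0.026 m) and z of jar0 in the frame of crate between 0.017 and 0.028 m and angle between each of jar0, jar1, jar2, jar3, jar4, jar5's own z axis and vertical below 0.12 rad and linear speed of each of jar0, jar1, jar2, jar3, jar4, jar5, board below 0.03 m/s and (horizontal distance between jar1 and cell0 below 0.026 m or horizontal distance between jar1 and cell1 below 0.026 m or horizontal distance between jar1 and cell2 below 0.026 m or horizontal distance between jar1 and cell3 below 0.026 m or horizontal distance between jar1 and cell4 below 0.026 m or horizontal distance between jar1 and cell5 below 0.026 m) and z of jar1 in the frame of crate between 0.017 and 0.028 m and (horizontal distance between jar2 and cell0 below 0.026 m or horizontal distance between jar2 and cell1 below 0.026 m or horizontal distance between jar2 and cell2 below 0.026 m or horizontal distance between jar2 and cell3 below 0.026 m or horizontal distance between jar2 and cell4 below 0.026 m or horizontal distance between jar2 and cell5 below 0.026 m) and z of jar2 in the frame of crate between 0.017 and 0.028 m and (horizontal distance between jar3 and cell0 below 0.026 m or horizontal distance between jar3 and cell1 below 0.026 m or horizontal distance between jar3 and cell2 below 0.026 m or horizontal distance between jar3 and cell3 below 0.026 m or horizontal distance between jar3 and cell4 below 0.026 m or horizontal distance between jar3 and cell5 below 0.026 m) and z of jar3 in the frame of crate between 0.017 and 0.028 m and (horizontal distance between jar4 and cell0 below 0.026 m or horizontal distance between jar4 and cell1 below 0.026 m or horizontal distance between jar4 and cell2 below 0.026 m or horizontal distance between jar4 and cell3 below 0.026 m or horizontal distance between jar4 and cell4 below 0.026 m or horizontal distance between jar4 and cell5 below 0.026 m) and z of jar4 in the frame of crate between 0.017 and 0.028 m and (horizontal distance between jar5 and cell0 below 0.026 m or horizontal distance between jar5 and cell1 below 0.026 m or horizontal distance between jar5 and cell2 below 0.026 m or horizontal distance between jar5 and cell3 below 0.026 m or horizontal distance between jar5 and cell4 below 0.026 m or horizontal distance between jar5 and cell5 below 0.026 m) and z of jar5 in the frame of crate between 0.017 and 0.028 m and distance of load from where it was at the start of the episode below 0.025 m and angle between load's own z axis and vertical below 0.06 rad and distance of each of carton_green, carton_red from where it was at the start of the episode below 0.04 m); the robot touches nothing.
It fails at once if the carton tray is tipped or dragged away (angle between load's own z axis and vertical above 0.3 rad or distance of load from where it was at the start of the episode above 0.04 m).
It fails at once if a bystander is knocked over or shoved (distance of any of carton_green, carton_red from where it was at the start of the episode above 0.04 m or angle between any of carton_green, carton_red's own z axis and vertical above 0.5 rad).
Of jar0, jar1, jar2, jar3, jar4, jar5 only 4 to 6 are there at a start; the rules pass over those that are not, and their reading is None.
At some moment in a run one of jar0, jar1, jar2, jar3, jar4, jar5 may be knocked a few centimetres aside while the robot is not near it.
It also fails if it takes over 208 s, if anything falls off the work surface, if the arm or the gripper's body presses on something with over 40 N, if the wrist force passes 120 N, or if a joint passes its speed limit or range.

## Working session

There is one attempt and no reset: what is moved stays moved. The work goes in short steps, Python scripts to look and compute and a tool call to move; the robot and the scene stay as the last step left them, time stands still between calls to the robot, and variables do not carry over. Pictures are saved under pics/ and viewed, at most 16 in all, crops included, and the job is handed in when it is done.

Besides the shell and the picture viewer there is one more tool, called after "Call:" as name(argument=value, ...) on one line, values as JSON. play_rows: Moves the arm, as the interface text tells. Shift numbers are shares of 0.05 m and turn numbers shares of 8 degrees, none past 1 either way. Its arguments: {"type":"object","properties":{"series":{"type":"array"},"force":{"type":"number"}},"required":["series"]}

```bash
ls; mkdir -p pics
python3 - <<'E'
from station import ctrl, imaging
import cv2, numpy as np
print(ctrl.get_obs())
for n in("top","side"):
    d=imaging.get_image(n); cv2.imwrite(f"pics/{n}0.png",d["color"])
    print(n,d["fx"],d["fy"],d["cx"],d["cy"],d["D"],np.round(d["extrinsics"],4).tolist())
E
```

```text
pics
{'t': 0.0, 'q': array([-1.36696157e+00,  5.33904153e-02,  1.61430594e+00,  1.46488431e-05,
        1.47599997e+00, -1.19005266e-01]), 'dq': array([ 1.21500203e-04,  3.12414963e-03, -6.93171941e-05, -1.21107250e-04,
        7.44151062e-05,  7.79105926e-04]), 'effort': array([-6.76006930e-04, -3.93682837e+01, -3.70180964e+01, -2.45353722e-04,
        7.16394105e-03,  1.42455536e-05]), 'tool_pos': array([ 0.19816135, -0.59209165,  0.23003509]), 'tool_rot': array([-3.09867741e+00, -5.04576443e-01,  1.17151832e-04]), 'contact_force': array([-0.00805145, -1.23011004,  0.50196423]), 'wrist_torque': array([-0.01995012,  0.03024831,  0.01269463]), 'grip_force': 0.0, 'opening': 0.08562967774665707}
top 396.99610121963343 396.99610121963343 251.39072119332235 197.26501618783314 [-0.03566547  0.          0.          0.          0.        ] [[-0.0083, -1.0, 0.0024, -0.0344], [-0.9943, 0.008, -0.1065, 0.6127], [0.1064, -0.0032, -0.9943, 1.1156], [0.0, 0.0, 0.0, 1.0]]
side 408.86078117948045 408.86078117948045 253.5869868418809 195.99123204014657 [-0.01338391  0.          0.          0.          0.        ] [[-0.9899, -0.1409, 0.0159, 0.5874], [-0.1185, 0.761, -0.6379, 0.1389], [0.0778, -0.6333, -0.77, 1.0113], [0.0, 0.0, 0.0, 1.0]]
```

View pics/top0.png

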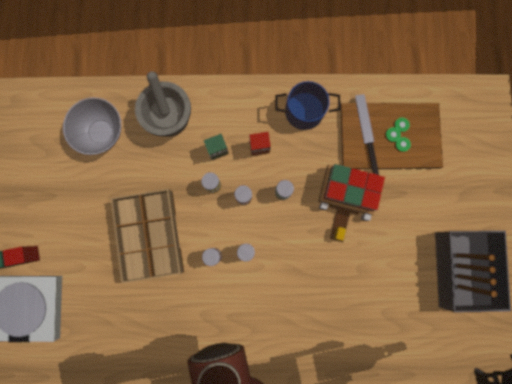

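View pics/side0.png

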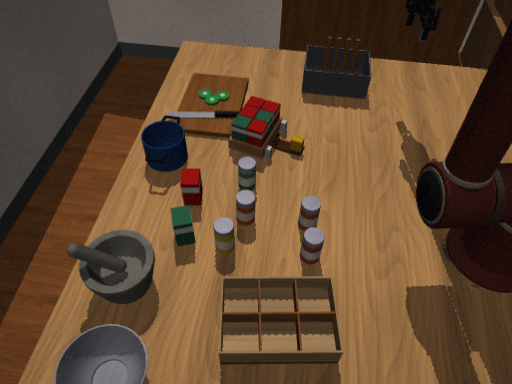

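Top view: five lids at about (210,183), (243,194), (285,188), (211,257) and (246,252). The crate's corners run from (113,198) to (182,272), the tray is near (353,190), and the yellow handle is at (341,234). The side view confirms five jars, with the cartons beside them at (192,187) and (183,225). Next I measure these.

```bash
cat > h.py <<'E'
from station import ctrl, imaging
import cv2, numpy as np
from scipy.spatial.transform import Rotation as R
def get(n): return imaging.get_image(n)
def ray(d,uv):
    K=np.array([[d["fx"],0,d["cx"]],[0,d["fy"],d["cy"]],[0,0,1.]])
    p=cv2.undistortPoints(np.array(uv,float).reshape(-1,1,2),K,np.array(d["D"],float)).reshape(-1,2)
    E=np.array(d["extrinsics"]); v=np.c_[p,np.ones(len(p))]@E[:3,:3]
    return -E[:3,:3].T@E[:3,3], v
def onz(d,uv,z):
    c,v=ray(d,uv); return (c+v*((z-c[2])/v[:,2])[:,None])[:,:2]
def proj(d,P):
    K=np.array([[d["fx"],0,d["cx"]],[0,d["fy"],d["cy"]],[0,0,1.]]); E=np.array(d["extrinsics"])
    return cv2.projectPoints(np.array(P,float).reshape(-1,1,3),cv2.Rodrigues(E[:3,:3])[0],E[:3,3],K,np.array(d["D"],float))[0].reshape(-1,2)
def blobs(m,lo,hi):
    n,l,s,c=cv2.connectedComponentsWithStats(m.astype(np.uint8))
    return [(c[i],s[i,4],l==i) for i in range(1,n) if lo<=s[i,4]<=hi]
def hsv(d): return cv2.cvtColor(d["color"],cv2.COLOR_BGR2HSV).astype(int)
def lids(d,roi=None):
    h=hsv(d); m=(h[...,1]<75)&(h[...,2]>105)
    return [(np.round(onz(d,c,.088)[0],4),a,np.round(c,1)) for c,a,_ in blobs(m,120,600)]
def pose():
    o=ctrl.get_obs(); x=R.from_rotvec(o["tool_rot"]).as_matrix()
    return o["tool_pos"],np.degrees(np.arctan2(x[1,0],x[0,0])),x,o
E
python3 - <<'E'
from h import *
t=get("top");s=get("side")
print("lids");[print(*x) for x in lids(t)]
h=hsv(t)
y=(abs(h[...,0]-25)<8)&(h[...,1]>200)&(h[...,2]>140)
for c,a,m in blobs(y,20,400):
    q=cv2.minAreaRect(np.argwhere(m)[:,::-1].astype(np.float32)); print("yel",c,a,onz(t,c,.046),np.round(onz(t,cv2.boxPoints(q),.046),3).tolist())
for p in [(341,234),(113,198),(150,250),(210,183),(325,170),(120,240),(324,206),(368,216)]: print(p,h[p[1],p[0]])
b=lambda n,x0,y0,x1,y1,k:cv2.imwrite(n,cv2.resize(t["color"][y0:y1,x0:x1],None,fx=k,fy=k,interpolation=cv2.INTER_CUBIC))
b("pics/a.png",95,175,255,295,5)
b("pics/b.png",300,150,400,250,6)
E
```

```text
lids
[0.8511 0.2096] 538 [162.6 111.9]
[ 0.8287 -0.3595] 493 [364.  118.2]
[0.8368 0.1981] 276 [166.6 116.8]
[0.6539 0.0757] 246 [209.7 180.5]
[ 0.6311 -0.1318] 239 [284.9 188.1]
[ 0.6167 -0.0158] 250 [242.9 193.6]
[ 0.4574 -0.0215] 256 [245.3 251.9]
[0.4458 0.0721] 275 [210.9 256.5]
yel [340.50666667 233.36      ] 75 [[ 0.50589959 -0.29144775]] [[0.492, -0.279], [0.524, -0.286], [0.52, -0.304], [0.489, -0.297]]
(341, 234) [ 23 245 175]
(113, 198) [ 16 114 139]
(150, 250) [ 15 152  87]
(210, 183) [146  12 143]
(325, 170) [ 15 130  96]
(120, 240) [ 18 108  87]
(324, 206) [  9  15 167]
(368, 216) [ 10   9 171]
```

View pics/a.png

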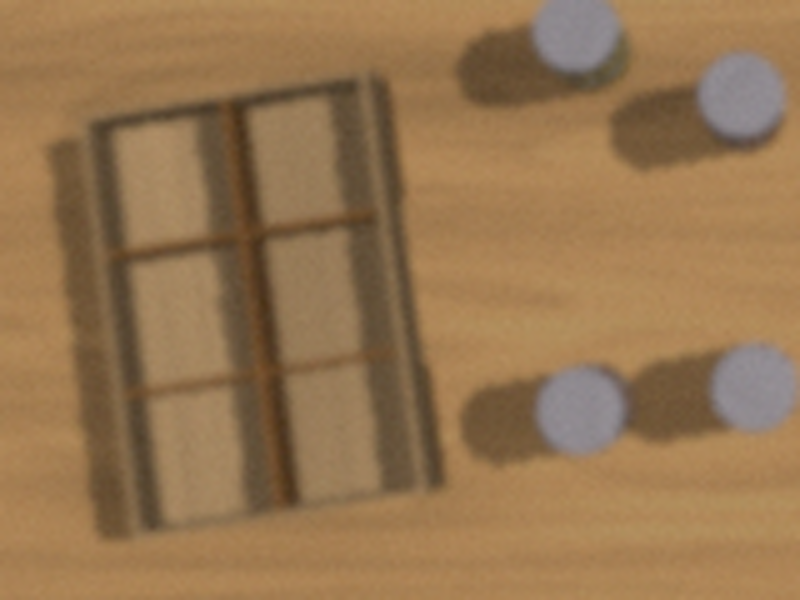

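View pics/b.png

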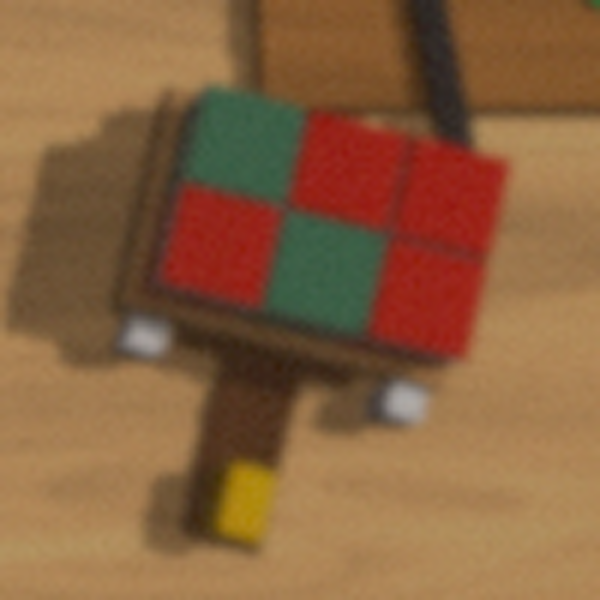

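Crop a: crate rim corners at full-image pixels (113,199.4), (170,190), (183,272.4) and (121.6,281.6), with divider crossings at (145,222) and (148,249.6). Crop b: stops at (324.5,206) and (367.5,217.2), and the handle at (340.5,233.4).

Run:
```python
from h import *
t=get("top");s=get("side")
r=onz(t,[(113,199.4),(170,190),(183,272.4),(121.6,281.6)],.066); print("crate rim",r.tolist(), "mean",r.mean(0))
print("sides",[np.linalg.norm(r[i]-r[i-1]).round(4) for i in range(4)])
dv=onz(t,[(145,222),(148,249.6)],.064); print("div",dv, dv.mean(0), np.linalg.norm(dv[0]-dv[1]))
ex=(r[0]-r[1]+r[3]-r[2]); ey=(r[0]-r[3]+r[1]-r[2]); print("crate x yaw",np.degrees(np.arctan2(ex[1],ex[0])),"y yaw",np.degrees(np.arctan2(ey[1],ey[0])))
st=onz(t,[(324.5,206),(367.5,217.2)],.04); d=st[0]-st[1]; print("stops",st,np.linalg.norm(d),"stop-frame x yaw",np.degrees(np.arctan2(d[1],d[0]))-90, st.mean(0))
print("cartons",onz(t,[(217,147),(260,143)],.085))
print("side lids");[print(*x) for x in lids(s)]
```

```text
crate rim [[0.6059361787870741, 0.35061704090821744], [0.6312738781259354, 0.18984450535105513], [0.4019710998130355, 0.15109292983428257], [0.37775090511776327, 0.320738226447833]] mean [0.50423302 0.25307318]
sides [np.float64(0.2301), np.float64(0.1628), np.float64(0.2326), np.float64(0.1714)]
div [[0.54179098 0.25928213]
 [0.4650011  0.24948925]] [0.50339604 0.25438569] 0.07741179410425705
crate x yaw 98.52995484201921 y yaw 8.531645310438165
stops [[ 0.58471027 -0.24911223]
 [ 0.55141372 -0.37207438]] 0.1273905394516658 stop-frame x yaw -15.151595290092189 [ 0.568062  -0.3105933]
cartons [[ 0.74913518  0.05593404]
 [ 0.75961331 -0.06458991]]
side lids
[ 0.6508 -0.868 ] 431 [271.3  23. ]
[ 0.8187 -0.295 ] 259 [192.  114.3]
[ 0.6314 -0.1267] 179 [246.6 162.3]
[ 0.6171 -0.0107] 222 [245.1 196.6]
[ 0.4574 -0.0166] 223 [310.7 202.6]
[0.6542 0.0805] 263 [223.2 224.8]
[0.4458 0.0776] 271 [313.6 235.1]
[0.8104 0.3869] 277 [110.2 346.4]
```

Run:
```python
from h import *
s=get("side")
cv2.imwrite("pics/c.png",cv2.resize(s["color"][268:368,210:350],None,fx=5,fy=5,interpolation=cv2.INTER_CUBIC))
```

```text
(no output)
```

View pics/c.png

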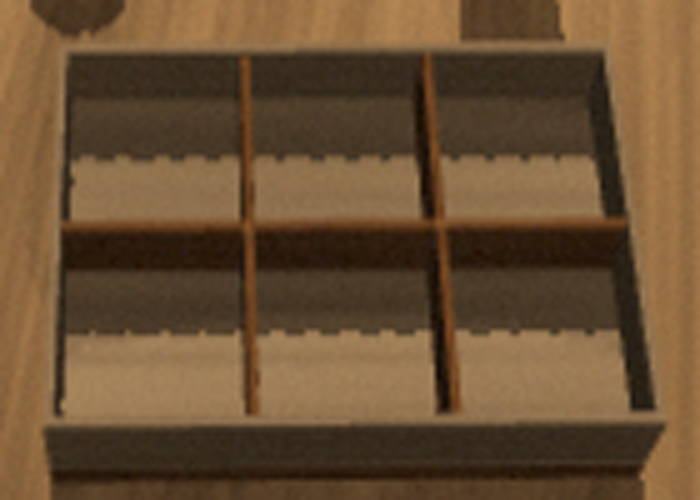

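Side crop: rim corners at crop pixels (68,50), (606,47), (665,422) and (45,428), with divider crossings at (247,224) and (440,222).

```bash
cat >> h.py <<'E'
C=np.array([0.504,0.254]); YAW=8.0
def axes(yaw):
    a=np.radians(yaw); return np.array([np.cos(a),np.sin(a)]),np.array([np.sin(a),-np.cos(a)])   # tool x, tool y in world
def go(xy,z=None,yaw=None):
    p,y,_,o=pose(); yaw=y if yaw is None else yaw
    tx,ty=axes(yaw); d=np.array(xy)-p[:2]
    print("turn z %.2f | shift x %.2f y %.2f z %s (units)"%((y-yaw)/8,d@tx/.05,d@ty/.05,"" if z is None else "%.2f"%((p[2]-z)/.05)))
E
python3 - <<'E'
from h import *
t=get("top");s=get("side")
f=lambda L,o,k:[((x+.5)/k-.5+o[0],(y+.5)/k-.5+o[1]) for x,y in L]
def rep(n,r,dv):
    print(n,np.round(r,4).tolist(),"mean",r.mean(0).round(4),"div",dv.mean(0).round(4))
    print("  sides",[np.linalg.norm(r[i]-r[i-1]).round(4) for i in range(4)])
    for a,b in((r[1],r[2]),(r[0],r[3]),(dv[0],dv[1])): print("  ey",np.degrees(np.arctan2(*(a-b)[::-1])).round(2))
    for a,b in((r[0],r[1]),(r[3],r[2])): print("  ex-90",np.degrees(np.arctan2(*(a-b)[::-1])).round(2)-90)
rep("top",onz(t,f([(90,122),(375,75),(440,487),(133,533)],(95,175),5),.066),onz(t,f([(250,235),(265,373)],(95,175),5),.064))
# side order: match top order (far-left=+x+y ...)
rep("side",onz(s,f([(45,428),(68,50),(606,47),(665,422)],(210,268),5),.066),onz(s,f([(247,224),(440,222)],(210,268),5),.064))
E
```

```text
top [[0.6071, 0.3518], [0.6324, 0.191], [0.4031, 0.1522], [0.3788, 0.3219]] mean [0.5054 0.2542] div [0.5045 0.2555]
  sides [np.float64(0.2302), np.float64(0.1628), np.float64(0.2326), np.float64(0.1714)]
  ey 9.6
  ey 7.47
  ey 7.27
  ex-90 8.959999999999994
  ex-90 8.129999999999995
side [[0.6103, 0.3621], [0.6318, 0.2025], [0.4015, 0.1663], [0.3753, 0.3252]] mean [0.5047 0.264 ] div [0.506  0.2623]
  sides [np.float64(0.2379), np.float64(0.161), np.float64(0.2332), np.float64(0.161)]
  ey 8.93
  ey 8.92
  ey 9.1
  ex-90 7.670000000000002
  ex-90 9.349999999999994
```

```bash
sed -i 's/YAW=8.0/YAW=8.7/' h.py
python3 - <<'E'
from h import *
print(pose()[:2]); go((0.4575,-0.0195),.19,YAW)
E
```

```text
(array([ 0.1982474 , -0.59264821,  0.23118494]), np.float64(18.494927818312526))
turn z 1.22 | shift x 6.86 y -10.55 z 0.82 (units)
```

Call:
play_rows(series=[[0.85,[0,0,0],[0,0,0.61]],[0.85,[0,0,0],[0,0,0.61]],[0.85,[0.49,-0.75,0],[0,0,0]],[0.85,[0.49,-0.75,0],[0,0,0]],[0.85,[0.49,-0.75,0],[0,0,0]],[0.85,[0.49,-0.75,0],[0,0,0]],[0.85,[0.49,-0.75,0],[0,0,0]],[0.85,[0.49,-0.75,0],[0,0,0]]], force=40)

```text
t: 1.45
tool_pos: [0.3098, -0.3467, 0.2315]
tool_rot: [3.132, 0.239, 0.001]
contact_force: [0.3, 0.3, -0.5]
opening: 0.073
grip_force: 0.0
```

Call:
play_rows(series=[[0.85,[0.49,-0.75,0],[0,0,0]],[0.85,[0.49,-0.75,0],[0,0,0]],[0.85,[0.49,-0.75,0],[0,0,0]],[0.85,[0.49,-0.75,0],[0,0,0]],[0.85,[0.49,-0.75,0.2],[0,0,0]],[0.85,[0.49,-0.75,0.2],[0,0,0]],[0.85,[0.49,-0.75,0.2],[0,0,0]],[0.85,[0.49,-0.8,0.2],[0,0,0]]])

```text
t: 2.45
tool_pos: [0.4577, -0.0178, 0.1914]
tool_rot: [3.132, 0.239, 0.002]
contact_force: [-0.0, -0.2, 0.7]
opening: 0.0728
grip_force: 0.0
```

Run:
```python
from h import *
print(pose()[:2],pose()[3]["opening"],pose()[3]["t"]); go((0.4575,-0.0195),.052,YAW)
t=get("top"); [print(*x) for x in lids(t)]
```

```text
(array([ 0.45774109, -0.01783008,  0.19137886]), np.float64(8.72910801166565)) 0.07281241549663217 2.45
turn z 0.00 | shift x -0.01 y 0.03 z 2.79 (units)
[ 0.8283 -0.3595] 500 [364.1 118.3]
[0.6533 0.0756] 250 [209.7 180.8]
[ 0.6307 -0.1315] 246 [284.7 188.3]
[ 0.6164 -0.0155] 256 [242.8 193.8]
[ 0.4719 -0.6107] 223 [459.6 244.3]
```

Call:
play_rows(series=[[0.85,[0,0,0.7],[0,0,0]],[0.85,[0,0,0.7],[0,0,0]],[0.85,[0,0,0.7],[0,0,0]],[0.85,[0,0,0.68],[0,0,0]],[0,[0,0,0],[0,0,0]],[0,[0,0,0],[0,0,0]],[0,[0,0,0],[0,0,0]],[0,[0,0,0],[0,0,0]]])

```text
t: 3.5
tool_pos: [0.458, -0.0194, 0.0535]
tool_rot: [3.132, 0.239, 0.003]
contact_force: [-0.1, 0.2, -1.0]
opening: 0.0468
grip_force: 41.5
```

Call:
play_rows(series=[[0,[0,0,0],[0,0,0]],[0,[0,0,0],[0,0,0]],[0,[0,0,-0.2],[0,0,0]],[0,[0,0,-0.7],[0,0,0]],[0,[0,0,-0.7],[0,0,0]],[0,[0,0,-0.7],[0,0,0]],[0,[0,0,-0.5],[0,0,0]],[0,[0,0,0],[0,0,0]]])

```text
t: 4.5
tool_pos: [0.4588, -0.0195, 0.1955]
tool_rot: [3.131, 0.239, 0.009]
contact_force: [0.3, -0.2, -1.6]
opening: 0.0474
grip_force: 41.7
```

Run:
```python
from h import *
p,y,_,o=pose(); print(p,y,o["opening"],o["grip_force"])
s=get("side"); t=get("top"); cv2.imwrite("pics/d.png",s["color"])
for n,d in(("top",t),("side",s)): print(n);[print(*x) for x in lids(d)]
for k,c in enumerate([(a,b) for a in(-.04,.04) for b in(-.0787,0,.0787)]):
    w=C+np.array([-axes(YAW)[1]*1])[0]*c[0]+axes(YAW)[0]*c[1]; print(k,c,w.round(4),end=" "); go(w,.19,YAW)
```

```text
[ 0.45880212 -0.01954588  0.19546044] 8.738901761509524 0.04735531834527536 41.71787090599537
top
[ 0.8284 -0.3596] 495 [364.1 118.3]
[0.6532 0.0755] 249 [209.8 180.8]
[ 0.6307 -0.1316] 245 [284.8 188.3]
[ 0.6163 -0.0156] 253 [242.8 193.8]
[ 0.4719 -0.611 ] 224 [459.7 244.3]
side
[ 0.8186 -0.2949] 261 [192.  114.3]
[ 0.6315 -0.1269] 186 [246.5 162.2]
[ 0.6172 -0.0104] 228 [245.1 196.7]
[0.6541 0.0806] 266 [223.2 224.8]
[0.8157 0.2196] 381 [136.2 268.1]
[0.8091 0.3874] 317 [110.8 346.8]
0 (-0.04, -0.0787) [0.4323 0.2026] turn z 0.00 | shift x 0.18 y -4.46 z 0.04 (units)
1 (-0.04, 0) [0.5101 0.2145] turn z 0.00 | shift x 1.76 y -4.46 z 0.04 (units)
2 (-0.04, 0.0787) [0.5878 0.2264] turn z 0.00 | shift x 3.33 y -4.46 z 0.04 (units)
3 (0.04, -0.0787) [0.4202 0.2816] turn z 0.00 | shift x 0.18 y -6.06 z 0.04 (units)
4 (0.04, 0) [0.4979 0.2935] turn z 0.00 | shift x 1.76 y -6.06 z 0.04 (units)
5 (0.04, 0.0787) [0.5757 0.3054] turn z 0.00 | shift x 3.33 y -6.06 z 0.04 (units)
```

View pics/d.png

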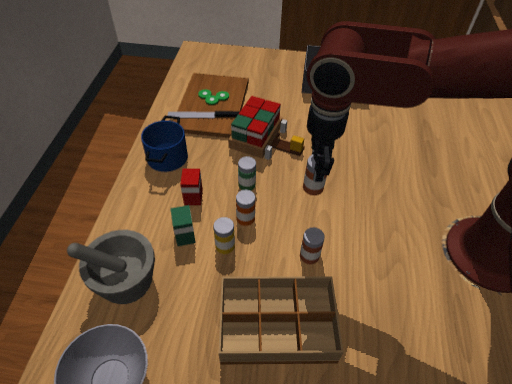

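Jar A is gripped (opening 47 mm) and hangs upright at (315,175), and the other jars haven't moved. I carry it to cell 5.

Call:
play_rows(series=[[0,[0.33,-0.61,0],[0,0,0]],[0,[0.33,-0.61,0],[0,0,0]],[0,[0.33,-0.61,0],[0,0,0]],[0,[0.33,-0.61,0],[0,0,0]],[0,[0.33,-0.61,0],[0,0,0]],[0,[0.33,-0.61,0],[0,0,0]],[0,[0.33,-0.61,0],[0,0,0]],[0,[0.33,-0.61,0],[0,0,0]]])

```text
t: 5.6
tool_pos: [0.5497, 0.2427, 0.1896]
tool_rot: [3.131, 0.239, -0.006]
contact_force: [0.1, 0.0, -1.7]
opening: 0.0468
grip_force: 41.8
```

Call:
play_rows(series=[[0,[0.33,-0.61,0],[0,0,0]],[0,[0.33,-0.65,0],[0,0,0]],[0,[0,0,0],[0,0,0]],[0,[0,0,0.6],[0,0,0]],[0,[0,0,0.6],[0,0,0]],[0,[0,0,0.6],[0,0,0]],[0,[0,0,0.4],[0,0,0]],[0,[0,0,0],[0,0,0]]])

```text
t: 6.6
tool_pos: [0.5717, 0.308, 0.0793]
tool_rot: [3.131, 0.238, -0.008]
contact_force: [-0.1, 0.3, -1.2]
opening: 0.0468
grip_force: 42.1
```

Run:
```python
from h import *
p,y,_,o=pose(); print(p,y,o["opening"],o["grip_force"],o["contact_force"])
s=get("side"); cv2.imwrite("pics/e.png",cv2.resize(s["color"][230:384,180:380],None,fx=4,fy=4)[:600])
```

```text
[0.57172507 0.30803905 0.07932688] 8.709676328215417 0.04683993304855264 42.077218517661095 [-0.09278371  0.3069452  -1.1976759 ]
```

View pics/e.png

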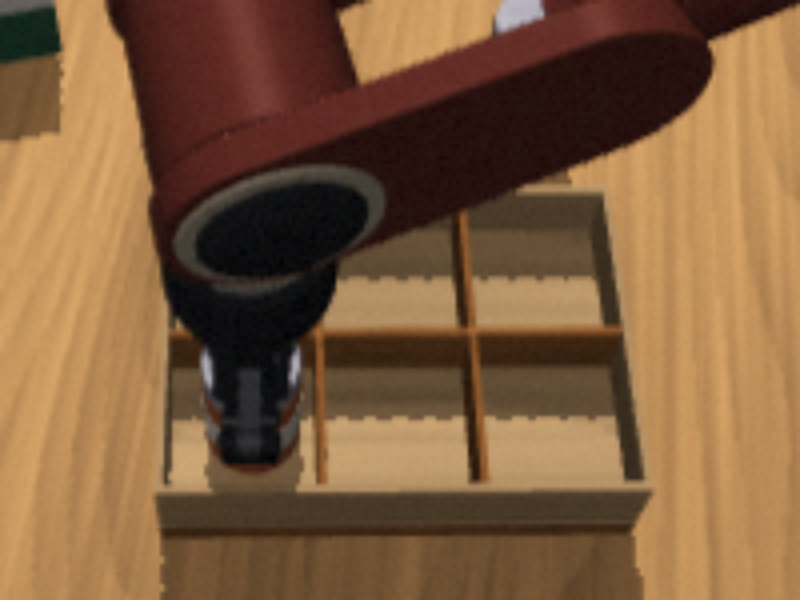

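The jar sits inside the far-left cell, with its foot near (250,470) in the crop and clear of the walls. I release it and move back toward jar B.

Call:
play_rows(series=[[0,[0,0,0.06],[0,0,0]],[0.7,[0,0,0],[0,0,0]],[0.7,[0,0,0],[0,0,0]],[0.7,[0,0,-0.5],[0,0,0]],[0.85,[0,0,-0.6],[0,0,0]],[0.85,[0,0,-0.6],[0,0,0]],[0.85,[0,0,-0.6],[0,0,0]],[0.85,[-0.4,0.53,0],[0,0,0]]])

```text
t: 7.65
tool_pos: [0.5603, 0.2815, 0.1994]
tool_rot: [-3.13, -0.242, -0.013]
contact_force: [0.4, 0.3, -0.1]
opening: 0.0728
grip_force: 0.0
```

Call:
play_rows(series=[[0.85,[-0.4,0.53,0],[0,0,0]],[0.85,[-0.4,0.53,0],[0,0,0]],[0.85,[-0.4,0.53,0],[0,0,0]],[0.85,[-0.4,0.53,0],[0,0,0]],[0.85,[-0.4,0.53,0],[0,0,0]],[0.85,[-0.4,0.53,0],[0,0,0]],[0.85,[-0.4,0.53,0],[0,0,0]],[0.85,[0,0,0],[0,0,0]]])

```text
t: 8.65
tool_pos: [0.4475, 0.0743, 0.1951]
tool_rot: [3.132, 0.235, 0.003]
contact_force: [-0.2, 0.1, 0.7]
opening: 0.0726
grip_force: 0.0
```

Run:
```python
from h import *
p,y,_,o=pose(); print(p,y)
go((0.4462,0.0745),.052,YAW)
s=get("side"); t=get("top"); cv2.imwrite("pics/f.png",s["color"])
for n,d in(("top",t),("side",s)):
  print(n);[print(*x) for x in lids(d)]
  for x in lids(d):
    q=onz(d,x[2],.110)[0]
    if np.linalg.norm(q-C)<.2: print("in crate",q)
```

```text
[0.44748287 0.07431569 0.1950772 ] 8.589738238502681
turn z -0.01 | shift x -0.02 y -0.01 z 2.86 (units)
top
[ 0.8283 -0.3595] 496 [364.1 118.3]
[0.6531 0.0756] 252 [209.8 180.8]
[ 0.6308 -0.1315] 245 [284.7 188.2]
[ 0.6164 -0.0157] 254 [242.8 193.8]
[0.5778 0.3134] 273 [123.4 208.7]
[ 0.4721 -0.6109] 221 [459.7 244.2]
in crate [0.5759016  0.30630616]
side
[ 0.8186 -0.2949] 261 [192.  114.3]
[ 0.6312 -0.1266] 188 [246.6 162.3]
[ 0.6172 -0.0103] 227 [245.1 196.7]
[0.6542 0.0809] 269 [223.1 225. ]
[0.4458 0.0778] 273 [313.7 235.2]
[0.5776 0.3024] 458 [240.5 321.2]
[0.8083 0.3882] 335 [111.1 347.2]
in crate [0.44777299 0.09317127]
in crate [0.57588374 0.3113379 ]
```

View pics/f.png

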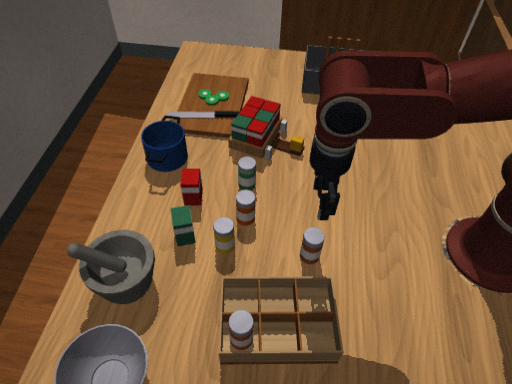

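Jar A stands in its cell, lid at (241,321). Jar B at (312,243) is right below the gripper, so I grasp it.

Call:
play_rows(series=[[0.85,[0,0,0.7],[0,0,0]],[0.85,[0,0,0.7],[0,0,0]],[0.85,[0,0,0.7],[0,0,0]],[0.85,[0,0,0.74],[0,0,0]],[0.85,[0,0,0],[0,0,0]],[0,[0,0,0],[0,0,0]],[0,[0,0,0],[0,0,0]],[0,[0,0,0],[0,0,0]]])

```text
t: 9.75
tool_pos: [0.4496, 0.0756, 0.0546]
tool_rot: [3.132, 0.239, 0.007]
contact_force: [0.1, 0.1, 5.3]
opening: 0.047
grip_force: 41.9
```

Call:
play_rows(series=[[0,[0,0,0],[0,0,0]],[0,[0,0,0],[0,0,0]],[0,[0,0,-0.2],[0,0,0]],[0,[0,0,-0.7],[0,0,0]],[0,[0,0,-0.7],[0,0,0]],[0,[0,0,-0.7],[0,0,0]],[0,[0,0,-0.5],[0,0,0]],[0,[0,0,0],[0,0,0]]])

```text
t: 10.75
tool_pos: [0.4487, 0.0754, 0.1945]
tool_rot: [3.132, 0.239, 0.007]
contact_force: [0.5, 0.7, -1.3]
opening: 0.0469
grip_force: 41.9
```

```bash
sed -i 's/^C=.*;/C=np.array([0.5045,0.257]);/' h.py
cat >> h.py <<'E'
def cell(k):
    a=(-.04,.04)[k//3]; b=(-.0787,0,.0787)[k%3]; return C-axes(YAW)[1]*a+axes(YAW)[0]*b
E
python3 - <<'E'
from h import *
p,y,_,o=pose(); print(p,y,o["opening"],o["grip_force"])
go(cell(4),.077,YAW); print(cell(4))
E
```

```text
[0.44869237 0.07537765 0.19452721] 8.732281247792319 0.046896211419029214 41.91302374005318
turn z 0.00 | shift x 1.65 y -4.22 z 2.35 (units)
[0.49844957 0.29653976]
```

Call:
play_rows(series=[[0,[0.21,-0.53,0],[0,0,0]],[0,[0.21,-0.53,0],[0,0,0]],[0,[0.21,-0.53,0],[0,0,0]],[0,[0.21,-0.53,0],[0,0,0]],[0,[0.21,-0.53,0],[0,0,0]],[0,[0.21,-0.53,0],[0,0,0]],[0,[0.21,-0.53,0],[0,0,0]],[0,[0.21,-0.53,0],[0,0,0]]])

```text
t: 11.75
tool_pos: [0.4974, 0.298, 0.1896]
tool_rot: [3.131, 0.239, -0.006]
contact_force: [0.1, 0.8, -1.3]
opening: 0.0473
grip_force: 42.0
```

Call:
play_rows(series=[[0,[0,0,0],[0,0,0]],[0,[0,0,0.6],[0,0,0]],[0,[0,0,0.6],[0,0,0]],[0,[0,0,0.6],[0,0,0]],[0,[0,0,0.4],[0,0,0]],[0,[0,0,0.1],[0,0,0]],[0,[0,0,0],[0,0,0]]])

```text
t: 12.62
tool_pos: [0.4987, 0.2975, 0.0774]
tool_rot: [-3.132, -0.239, -0.001]
contact_force: [0.3, -0.0, -1.5]
opening: 0.0468
grip_force: 42.3
```

Run:
```python
from h import *
p,y,_,o=pose(); print(p,y,o["opening"],o["grip_force"],o["contact_force"])
go(cell(4),.077,YAW)
tx,ty=axes(YAW)
for j in [(0.6539,0.0775),(0.6167,-.0140),(.6311,-.1300)]:
    d=np.array(j)-p[:2]; print(j,"from here x %.2f y %.2f"%(d@tx/.05,d@ty/.05))
```

```text
[0.49872971 0.29748406 0.07744886] 8.716079154537026 0.04681785200526601 42.27910056710243 [ 0.31046246 -0.01120992 -1.52344989]
turn z 0.00 | shift x -0.01 y 0.02 z 0.01 (units)
(0.6539, 0.0775) from here x 2.40 y 4.82
(0.6167, -0.014) from here x 1.39 y 6.51
(0.6311, -0.13) from here x 1.32 y 8.85
```

Call:
play_rows(series=[[0.7,[0,0,0.02],[0,0,0]],[0.7,[0,0,0],[0,0,0]],[0.7,[0,0,-0.5],[0,0,0]],[0.85,[0,0,-0.6],[0,0,0]],[0.85,[0,0,-0.6],[0,0,0]],[0.85,[0,0,-0.6],[0,0,0]],[0.85,[0.3,0.6,0],[0,0,0]],[0.85,[0.3,0.6,0],[0,0,0]]])

```text
t: 13.62
tool_pos: [0.5381, 0.2428, 0.1927]
tool_rot: [-3.132, -0.241, -0.004]
contact_force: [-0.3, -0.3, -0.4]
opening: 0.0723
grip_force: 0.0
```

Call:
play_rows(series=[[0.85,[0.3,0.6,0],[0,0,0]],[0.85,[0.3,0.6,0],[0,0,0]],[0.85,[0.3,0.6,0],[0,0,0]],[0.85,[0.3,0.6,0],[0,0,0]],[0.85,[0.3,0.6,0],[0,0,0]],[0.85,[0.3,0.62,0],[0,0,0]],[0.85,[0,0,0],[0,0,0]]])

```text
t: 14.5
tool_pos: [0.6548, 0.0759, 0.1916]
tool_rot: [3.133, 0.235, 0.001]
contact_force: [0.4, 0.7, 0.2]
opening: 0.0725
grip_force: 0.0
```

```bash
cat >> h.py <<'E'
def look(save=None):
    s=get("side"); t=get("top")
    if save: cv2.imwrite(save,s["color"])
    for n,d,z in(("top",t,0),("side",s,0)):
        for _,a,c in lids(d):
            q=onz(d,c,.088)[0]; q2=onz(d,c,.11)[0]
            e=q2-C; u,v=-e@axes(YAW)[1],e@axes(YAW)[0]
            if abs(u)<.09 and abs(v)<.13: print(n,"crate frame",np.round([u,v],3))
            elif .3<q[0]<.75 and abs(q[1])<.25: print(n,"table",q.round(4),a)
E
python3 - <<'E'
from h import *
look(); p,y,_,o=pose(); print(p,y); go((.6539,.0775),.0525,YAW)
E
```

```text
top table [ 0.6304 -0.1311] 254
top table [ 0.616  -0.0156] 259
top crate frame [0.04  0.076]
top crate frame [0.042 0.002]
side table [ 0.6313 -0.1266] 191
side table [ 0.6172 -0.0104] 227
side table [0.6541 0.0808] 269
[0.65366039 0.07789795 0.1913956 ] 8.711257177353417
turn z 0.00 | shift x 0.00 y 0.01 z 2.78 (units)
```

Call:
play_rows(series=[[0.85,[0,0,0.7],[0,0,0]],[0.85,[0,0,0.7],[0,0,0]],[0.85,[0,0,0.7],[0,0,0]],[0.85,[0,0,0.68],[0,0,0]],[0.85,[0,0,0],[0,0,0]],[0,[0,0,0],[0,0,0]],[0,[0,0,0],[0,0,0]],[0,[0,0,0],[0,0,0]]])

```text
t: 15.6
tool_pos: [0.6554, 0.078, 0.055]
tool_rot: [-3.132, -0.239, -0.007]
contact_force: [-0.4, 1.0, 5.0]
opening: 0.047
grip_force: 42.0
```

Call:
play_rows(series=[[0,[0,0,0],[0,0,0]],[0,[0,0,0],[0,0,0]],[0,[0,0,-0.2],[0,0,0]],[0,[0,0,-0.7],[0,0,0]],[0,[0,0,-0.7],[0,0,0]],[0,[0,0,-0.7],[0,0,0]],[0,[0,0,-0.5],[0,0,0]],[0,[0,0,0],[0,0,0]]])

```text
t: 16.6
tool_pos: [0.655, 0.0777, 0.1951]
tool_rot: [3.132, 0.239, 0.007]
contact_force: [-0.2, -0.3, -2.3]
opening: 0.0468
grip_force: 41.9
```

Call:
play_rows(series=[[0,[-0.5,-0.6,0],[0,0,0]],[0,[-0.5,-0.6,0],[0,0,0]],[0,[-0.5,-0.6,0],[0,0,0]],[0,[-0.5,-0.6,0],[0,0,0]],[0,[-0.5,-0.6,0],[0,0,0]],[0,[-0.5,-0.6,0],[0,0,0]],[0,[-0.5,-0.6,0],[0,0,0]],[0,[-0.5,-0.6,0],[0,0,0]]])

```text
t: 17.6
tool_pos: [0.4175, 0.2847, 0.1899]
tool_rot: [3.131, 0.239, -0.005]
contact_force: [0.3, 0.5, -2.1]
opening: 0.047
grip_force: 42.0
```

Run:
```python
from h import *
p,y,_,o=pose(); print(p,y,o["opening"],o["grip_force"],o["contact_force"])
go(cell(3),.077,YAW)
```

```text
[0.41748151 0.28468875 0.18994574] 8.72006546691008 0.04702548682106228 42.00757384300232 [ 0.31888617  0.45280014 -2.10084298]
turn z 0.00 | shift x 0.06 y 0.01 z 2.26 (units)
```

Call:
play_rows(series=[[0,[0.06,0,0],[0,0,0]],[0,[0,0,0.6],[0,0,0]],[0,[0,0,0.6],[0,0,0]],[0,[0,0,0.6],[0,0,0]],[0,[0,0,0.4],[0,0,0]],[0,[0,0,0.08],[0,0,0]],[0,[0,0,0],[0,0,0]],[0.7,[0,0,0],[0,0,0]]])

```text
t: 18.6
tool_pos: [0.423, 0.2847, 0.0782]
tool_rot: [3.133, 0.238, 0.0]
contact_force: [-0.6, 0.2, 0.1]
opening: 0.0598
grip_force: 0.0
```

Call:
play_rows(series=[[0.7,[0,0,0],[0,0,0]],[0.7,[0,0,-0.5],[0,0,0]],[0.85,[0,0,-0.6],[0,0,0]],[0.85,[0,0,-0.6],[0,0,0]],[0.85,[0,0,-0.6],[0,0,0]],[0.85,[0.27,0.59,0],[0,0,0]],[0.85,[0.27,0.59,0],[0,0,0]],[0.85,[0.27,0.59,0],[0,0,0]]])

```text
t: 19.6
tool_pos: [0.4767, 0.203, 0.1939]
tool_rot: [-3.132, -0.24, -0.002]
contact_force: [0.6, 0.2, -0.7]
opening: 0.0726
grip_force: 0.0
```

Call:
play_rows(series=[[0.85,[0.27,0.59,0],[0,0,0]],[0.85,[0.27,0.59,0],[0,0,0]],[0.85,[0.27,0.59,0],[0,0,0]],[0.85,[0.27,0.59,0],[0,0,0]],[0.85,[0.27,0.59,0],[0,0,0]],[0.85,[0.27,0.59,0],[0,0,0]],[0.85,[0.27,0.59,0],[0,0,0]],[0.85,[0.27,0.59,0],[0,0,0]]])

```text
t: 20.6
tool_pos: [0.6194, -0.0141, 0.1936]
tool_rot: [3.132, 0.239, 0.001]
contact_force: [-0.8, 0.2, -0.3]
opening: 0.0727
grip_force: 0.0
```

Run:
```python
from h import *
look(); p,y,_,o=pose(); print(p,y,o["t"]); go((.6165,-.0138),.0525,YAW)
```

```text
top table [ 0.6306 -0.1313] 251
top crate frame [0.042 0.079]
side table [ 0.6172 -0.0107] 226
side crate frame [0.049 0.082]
[ 0.61993418 -0.01558731  0.19355643] 8.571898164503168 20.7
turn z -0.02 | shift x -0.06 y -0.05 z 2.82 (units)
```

Call:
play_rows(series=[[0.85,[-0.06,0,0.7],[0,0,0]],[0.85,[0,0,0.7],[0,0,0]],[0.85,[0,0,0.7],[0,0,0]],[0.85,[0,0,0.7],[0,0,0]],[0.85,[0,0,0],[0,0,0]],[0,[0,0,0],[0,0,0]],[0,[0,0,0],[0,0,0]],[0,[0,0,0],[0,0,0]]])

```text
t: 21.7
tool_pos: [0.6174, -0.0137, 0.0559]
tool_rot: [3.132, 0.239, 0.006]
contact_force: [-0.5, -0.7, 5.6]
opening: 0.0469
grip_force: 41.8
```

Call:
play_rows(series=[[0,[0,0,0],[0,0,0]],[0,[0,0,0],[0,0,0]],[0,[0,0,-0.2],[0,0,0]],[0,[0,0,-0.7],[0,0,0]],[0,[0,0,-0.7],[0,0,0]],[0,[0,0,-0.7],[0,0,0]],[0,[0,0,-0.5],[0,0,0]],[0,[0,0,0],[0,0,0]]])

```text
t: 22.7
tool_pos: [0.6169, -0.0138, 0.1962]
tool_rot: [3.131, 0.239, 0.008]
contact_force: [-0.4, -0.3, -1.3]
opening: 0.0474
grip_force: 41.6
```

Call:
play_rows(series=[[0,[-0.17,-0.61,0],[0,0,0]],[0,[-0.17,-0.61,0],[0,0,0]],[0,[-0.17,-0.61,0],[0,0,0]],[0,[-0.17,-0.61,0],[0,0,0]],[0,[-0.17,-0.61,0],[0,0,0]],[0,[-0.17,-0.61,0],[0,0,0]],[0,[-0.17,-0.61,0],[0,0,0]],[0,[-0.17,-0.61,0],[0,0,0]]])

```text
t: 23.7
tool_pos: [0.5097, 0.2178, 0.1909]
tool_rot: [3.132, 0.239, -0.005]
contact_force: [-0.2, 0.0, -2.6]
opening: 0.0466
grip_force: 41.7
```

Run:
```python
from h import *
p,y,_,o=pose(); print(p,y,o["opening"],o["grip_force"],o["contact_force"])
go(cell(1),.077,YAW); look("pics/g.png")
```

```text
[0.50969514 0.21777353 0.19091273] 8.729772948981125 0.046640014150406174 41.71291396021843 [-1.52258102e-01  2.20264620e-05 -2.56547822e+00]
turn z 0.00 | shift x 0.02 y 0.01 z 2.28 (units)
top table [ 0.6306 -0.1316] 246
top crate frame [ 0.047 -0.079]
side table [ 0.6313 -0.1263] 192
side crate frame [ 0.042 -0.076]
side crate frame [0.043 0.079]
```

View pics/g.png

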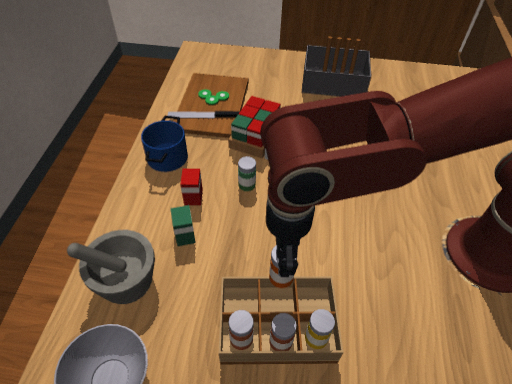

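Three jars stand in the far row, with lids near (241,322), (283,325) and (321,321). The fourth is held over the near-middle cell at (283,268). I lower it, then go to the last jar at (247,173).

Call:
play_rows(series=[[0,[0,0,0.2],[0,0,0]],[0,[0,0,0.6],[0,0,0]],[0,[0,0,0.6],[0,0,0]],[0,[0,0,0.5],[0,0,0]],[0,[0,0,0.3],[0,0,0]],[0,[0,0,0.08],[0,0,0]],[0,[0,0,0],[0,0,0]],[0.7,[0,0,0],[0,0,0]]])

```text
t: 24.8
tool_pos: [0.5125, 0.2175, 0.0808]
tool_rot: [-3.132, -0.239, -0.004]
contact_force: [-0.0, 0.2, -0.2]
opening: 0.06
grip_force: 0.0
```

Call:
play_rows(series=[[0.7,[0,0,0],[0,0,0]],[0.7,[0,0,-0.5],[0,0,0]],[0.85,[0,0,-0.6],[0,0,0]],[0.85,[0,0,-0.6],[0,0,0]],[0.85,[0,0,-0.6],[0,0,0]],[0.85,[0.11,0.6,0],[0,0,0]],[0.85,[0.11,0.6,0],[0,0,0]],[0.85,[0.11,0.6,0],[0,0,0]]])

```text
t: 25.8
tool_pos: [0.542, 0.1301, 0.1954]
tool_rot: [-3.132, -0.24, -0.003]
contact_force: [-0.0, 0.4, 0.2]
opening: 0.0731
grip_force: 0.0
```

Call:
play_rows(series=[[0.85,[0.11,0.6,0],[0,0,0]],[0.85,[0.11,0.6,0],[0,0,0]],[0.85,[0.11,0.6,0],[0,0,0]],[0.85,[0.11,0.6,0],[0,0,0]],[0.85,[0.11,0.6,0],[0,0,0]],[0.85,[0.11,0.6,0],[0,0,0]],[0.85,[0.11,0.6,0],[0,0,0]],[0.85,[0.11,0.6,0],[0,0,0]]])

```text
t: 26.8
tool_pos: [0.6219, -0.1007, 0.1951]
tool_rot: [3.132, 0.239, 0.002]
contact_force: [0.5, -0.0, 0.5]
opening: 0.0727
grip_force: 0.0
```

Run:
```python
from h import *
look(); p,y,_,o=pose(); print(p,y,o["t"]); go((.631,-.1295),.0525,YAW)
```

```text
top crate frame [0.038 0.078]
top crate frame [-0.042  0.003]
top crate frame [ 0.054 -0.003]
top crate frame [ 0.037 -0.078]
side table [ 0.6316 -0.127 ] 181
side crate frame [ 0.041 -0.077]
side crate frame [0.043 0.079]
side crate frame [ 0.06  -0.002]
[ 0.62215784 -0.102218    0.19504729] 8.577967897182129 26.9
turn z -0.02 | shift x 0.09 y 0.57 z 2.85 (units)
```

Call:
play_rows(series=[[0.85,[0.09,0.57,0],[0,0,0]],[0.85,[0,0,0.7],[0,0,0]],[0.85,[0,0,0.7],[0,0,0]],[0.85,[0,0,0.7],[0,0,0]],[0.85,[0,0,0.75],[0,0,0]],[0.85,[0,0,0],[0,0,0]],[0,[0,0,0],[0,0,0]],[0,[0,0,0],[0,0,0]]])

```text
t: 27.9
tool_pos: [0.6319, -0.1278, 0.0547]
tool_rot: [3.13, 0.239, 0.007]
contact_force: [-0.2, -1.0, 1.9]
opening: 0.0471
grip_force: 41.5
```

Call:
play_rows(series=[[0,[0,0,0],[0,0,0]],[0,[0,0,0],[0,0,0]],[0,[0,0,0],[0,0,0]],[0,[0,0,-0.2],[0,0,0]],[0,[0,0,-0.7],[0,0,0]],[0,[0,0,-0.7],[0,0,0]],[0,[0,0,-0.7],[0,0,0]],[0,[0,0,-0.5],[0,0,0]]])

```text
t: 28.9
tool_pos: [0.63, -0.127, 0.1935]
tool_rot: [3.132, 0.239, 0.001]
contact_force: [0.7, 0.4, -2.4]
opening: 0.0472
grip_force: 41.8
```

Call:
play_rows(series=[[0,[0.02,-0.6,0],[0,0,0]],[0,[0.02,-0.6,0],[0,0,0]],[0,[0.02,-0.6,0],[0,0,0]],[0,[0.02,-0.6,0],[0,0,0]],[0,[0.02,-0.6,0],[0,0,0]],[0,[0.02,-0.6,0],[0,0,0]],[0,[0.02,-0.6,0],[0,0,0]],[0,[0.02,-0.6,0],[0,0,0]]])

```text
t: 29.9
tool_pos: [0.6006, 0.1122, 0.1912]
tool_rot: [-3.132, -0.239, 0.003]
contact_force: [-0.1, -0.9, -3.1]
opening: 0.047
grip_force: 42.0
```

Run:
```python
from h import *
p,y,_,o=pose(); print(p,y,o["opening"],o["grip_force"],o["contact_force"])
go(cell(2),.077,YAW); look()
```

```text
[0.60055026 0.11222187 0.1912147 ] 8.737582433122402 0.04701196830954575 41.955253444612026 [-0.09395873 -0.89509245 -3.13548415]
turn z 0.00 | shift x 0.11 y -2.35 z 2.28 (units)
top crate frame [-0.046  0.008]
side crate frame [-0.038  0.002]
side crate frame [ 0.032 -0.084]
```

Call:
play_rows(series=[[0,[0.03,-0.59,0],[0,0,0]],[0,[0.03,-0.59,0],[0,0,0]],[0,[0.03,-0.59,0],[0,0,0]],[0,[0.03,-0.58,0],[0,0,0]],[0,[0,0,0.2],[0,0,0]],[0,[0,0,0.6],[0,0,0]],[0,[0,0,0.6],[0,0,0]],[0,[0,0,0.5],[0,0,0]]])

```text
t: 31.0
tool_pos: [0.5888, 0.2266, 0.0945]
tool_rot: [3.131, 0.238, -0.004]
contact_force: [-0.5, 0.1, -2.1]
opening: 0.0469
grip_force: 42.4
```

Call:
play_rows(series=[[0,[0,0,0.3],[0,0,0]],[0,[0,0,0.08],[0,0,0]],[0,[0,0,0],[0,0,0]],[0.7,[0,0,0],[0,0,0]],[0.7,[0,0,0],[0,0,0]],[0.7,[0,0,-0.5],[0,0,0]],[0.85,[0,0,-0.6],[0,0,0]],[0.85,[0,0,-0.6],[0,0,0]]])

```text
t: 32.0
tool_pos: [0.5899, 0.2284, 0.1646]
tool_rot: [-3.132, -0.24, -0.002]
contact_force: [-0.7, 0.4, 0.2]
opening: 0.0727
grip_force: 0.0
```

Call:
play_rows(series=[[0.85,[-0.3,0.7,-0.6],[0,0,0]],[0.85,[-0.3,0.7,0],[0,0,0]],[0.85,[-0.3,0.7,0],[0,0,0]],[0.85,[-0.3,0.7,0],[0,0,0]],[0.85,[-0.3,0.7,0],[0,0,0]],[0.85,[-0.3,0.7,0],[0,0,0]],[0.85,[-0.3,0.7,0],[0,0,0]],[0.85,[-0.3,0.7,0],[0,0,0]]])

```text
t: 33.0
tool_pos: [0.5136, -0.0679, 0.194]
tool_rot: [3.132, 0.24, 0.003]
contact_force: [1.1, -0.5, -0.3]
opening: 0.0726
grip_force: 0.0
```

Run:
```python
from h import *
p,y,_,o=pose(); print(p,y,o["t"])
look(); s=get("side"); t=get("top")
f=lambda d,x0,y0,x1,y1,k:cv2.resize(d["color"][y0:y1,x0:x1],None,fx=k,fy=k,interpolation=cv2.INTER_CUBIC)
cv2.imwrite("pics/i.png",np.hstack([f(t,100,165,200,295,4),f(s,210,248,310,378,4)]))
h=hsv(t); y=(abs(h[...,0]-25)<8)&(h[...,1]>200)&(h[...,2]>140)
for c,a,m in blobs(y,20,400):
    q=cv2.minAreaRect(np.argwhere(m)[:,::-1].astype(np.float32)); print("yel",c,a,onz(t,c,.046),np.round(onz(t,cv2.boxPoints(q),.046),3).tolist())
h=hsv(s); y=(abs(h[...,0]-25)<8)&(h[...,1]>200)&(h[...,2]>140)
for c,a,m in blobs(y,20,400): print("yel side",c,a,onz(s,c,.040))
```

```text
[ 0.51357423 -0.06789874  0.19395352] 8.752381282942933 33.0
top crate frame [-0.045  0.08 ]
top crate frame [0.038 0.078]
top crate frame [-0.041  0.01 ]
top crate frame [ 0.055 -0.003]
top crate frame [ 0.038 -0.077]
side crate frame [-0.041  0.081]
side crate frame [-0.035  0.013]
side crate frame [0.043 0.079]
side crate frame [ 0.044 -0.076]
side crate frame [ 0.06  -0.002]
yel [340.5        233.14634146] 82 [[ 0.50650418 -0.29144736]] [[0.492, -0.277], [0.526, -0.287], [0.521, -0.305], [0.488, -0.296]]
```

View pics/i.png

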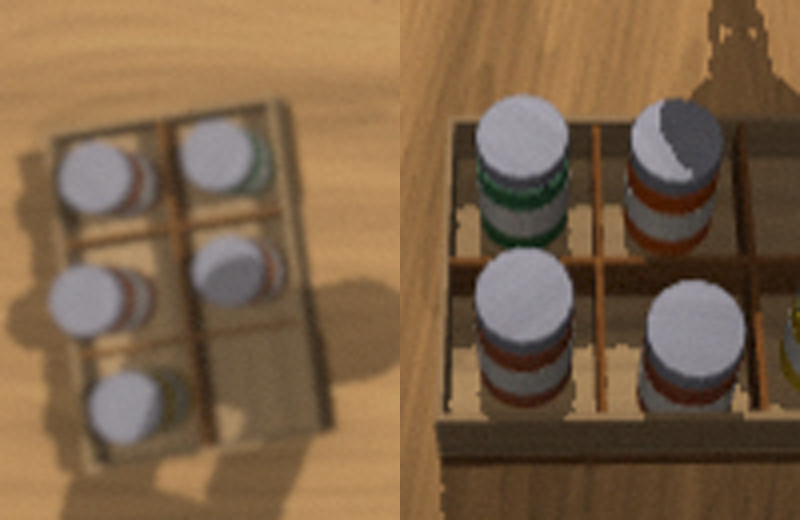

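The two views in the crop show five jars upright, one to a cell. The far-middle one, at (87,300) in the top half, has been knocked against the outer wall. It's about 15 mm off its cell centre, inside the 26 mm limit, and upright. Now the board.

Run:
```python
from h import *
p,y,_,o=pose(); print(o["q"].round(3)); go((.506,-.290),.014,-15.2)
```

```text
[-0.274 -0.181  1.899  0.     1.422  1.146]
turn z 2.98 | shift x 1.02 y 4.34 z 3.59 (units)
```

Call:
play_rows(series=[[0.85,[0,0,0],[0,0,0.75]],[0.85,[0,0,0],[0,0,0.75]],[0.85,[0,0,0],[0,0,0.75]],[0.85,[0,0,0],[0,0,0.73]],[0.85,[0.25,0.72,0],[0,0,0]],[0.85,[0.25,0.72,0],[0,0,0]],[0.85,[0.25,0.72,0],[0,0,0]],[0.85,[0.25,0.72,0],[0,0,0]]])

```text
t: 34.2
tool_pos: [0.5252, -0.2188, 0.1932]
tool_rot: [-3.115, 0.41, -0.001]
contact_force: [-0.6, -0.2, 0.4]
opening: 0.0727
grip_force: 0.0
```

Call:
play_rows(series=[[0.7,[0,0.72,0],[0,0,0]],[0.7,[0,0.72,0],[0,0,0]],[0.7,[0,0,0.6],[0,0,0]],[0.7,[0,0,0.6],[0,0,0]],[0.7,[0,0,0.3],[0,0,0]],[0.7,[0,0,0],[0,0,0]]])

```text
t: 34.95
tool_pos: [0.5054, -0.2872, 0.1167]
tool_rot: [-3.113, 0.411, 0.003]
contact_force: [0.1, -0.0, -0.3]
opening: 0.0597
grip_force: 0.0
```

Run:
```python
from h import *
p,y,_,o=pose(); print(p,y,o["t"]); go((.506,-.290),.014,-15.2)
t=get("top"); s=get("side")
f=lambda d,x0,y0,x1,y1,k:cv2.resize(d["color"][y0:y1,x0:x1],None,fx=k,fy=k,interpolation=cv2.INTER_CUBIC)
cv2.imwrite("pics/j.png",f(s,215,85,345,185,6))
```

```text
[ 0.50542094 -0.2871661   0.11672616] -15.041090644862093 34.95
turn z 0.02 | shift x 0.03 y 0.05 z 2.05 (units)
```

View pics/j.png

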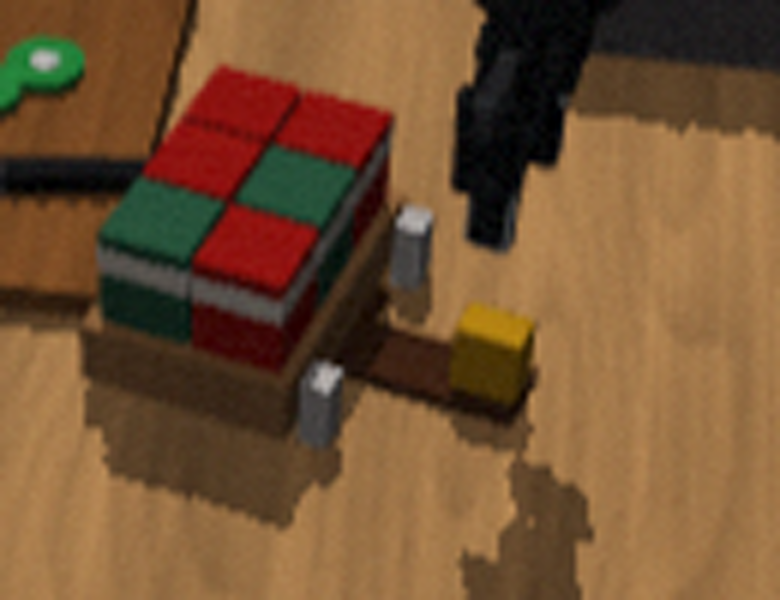

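The gripper hangs above the yellow handle, which is at (490,350) in the crop, with the board under the tray between the stops. Descend and grip.

Call:
play_rows(series=[[0.7,[0.03,0.04,0.6],[0,0,0.02]],[0.7,[0,0,0.6],[0,0,0]],[0.7,[0,0,0.5],[0,0,0]],[0.7,[0,0,0.3],[0,0,0]],[0,[0,0,0],[0,0,0]],[0,[0,0,0],[0,0,0]],[0,[0,0,0],[0,0,0]],[0,[0,0,0],[0,0,0]]], force=60)

```text
t: 36.05
tool_pos: [0.5075, -0.2912, 0.0196]
tool_rot: [3.113, -0.417, 0.004]
contact_force: [0.4, 2.4, 6.5]
opening: 0.0229
grip_force: 61.5
```

Call:
play_rows(series=[[0,[0,0,0],[0,0,0]],[0,[0,0,0],[0,0,0]],[0,[0,0,0],[0,0,0]],[0,[0,0,0],[0,0,0]]])

```text
t: 36.55
tool_pos: [0.5075, -0.2912, 0.0196]
tool_rot: [3.113, -0.417, 0.004]
contact_force: [-0.3, 1.5, 6.7]
opening: 0.0231
grip_force: 61.5
```

Call:
play_rows(series=[[0,[-0.1,0,-0.02],[0,0,0]],[0,[-0.2,0,-0.02],[0,0,0]],[0,[-0.25,0,0],[0,0,0]],[0,[-0.25,0,0],[0,0,0]],[0,[-0.25,0,0],[0,0,0]],[0,[-0.25,0,0],[0,0,0]],[0,[-0.25,0,0],[0,0,0]],[0,[-0.25,0,0],[0,0,0]]])

```text
t: 37.55
tool_pos: [0.4191, -0.2668, 0.0197]
tool_rot: [3.113, -0.417, 0.001]
contact_force: [1.5, -0.9, -1.9]
opening: 0.0229
grip_force: 60.6
```

Run:
```python
from h import *
p,y,_,o=pose(); print(p,y,o["opening"],o["contact_force"],o["wrist_torque"])
t=get("top"); s=get("side")
for n,d in(("top",t),("side",s)):
    h=hsv(d); m=((h[...,0]<5)|(h[...,0]>174)|((h[...,0]>60)&(h[...,0]<90)))&(h[...,1]>120)&(h[...,2]>60)
    m[:, :]=cv2.morphologyEx(m.astype(np.uint8),cv2.MORPH_CLOSE,np.ones((3,3)))>0
    for c,a,_ in blobs(m,500,3000): print(n,c.round(1),a,onz(d,c,.09).round(4))
d=cv2.imread("pics/top0.png"); 
for n in("top","side"):
    d=dict(get(n)); d["color"]=cv2.imread(f"pics/{n}0.png"); h=hsv(d); m=((h[...,0]<5)|(h[...,0]>174)|((h[...,0]>60)&(h[...,0]<90)))&(h[...,1]>120)&(h[...,2]>60)
    m=cv2.morphologyEx(m.astype(np.uint8),cv2.MORPH_CLOSE,np.ones((3,3)))>0
    for c,a,_ in blobs(m,500,3000): print("start",n,c.round(1),a,onz(d,c,.09).round(4))
```

```text
[ 0.41906613 -0.26682946  0.01972771] -15.273842584643111 0.02293015748997343 [ 1.51798618 -0.89648299 -1.9072319 ] [-0.0991239  -0.29438955 -0.0045537 ]
top [367.4 186.4] 800 [[ 0.634  -0.3603]]
top [314.4 368.7] 521 [[ 0.1486 -0.2021]]
side [393.3  46.6] 929 [[ 0.2036 -0.7726]]
side [255.5 115.1] 1015 [[ 0.6346 -0.3186]]
start top [367.5 186.7] 809 [[ 0.6331 -0.3605]]
start side [256.  114.4] 1037 [[ 0.6335 -0.3218]]
```

The pull is smooth and the tray stays put. Finishing the pull.

Call:
play_rows(series=[[0,[-0.25,0,0],[0,0,0]],[0,[-0.25,0,0],[0,0,0]],[0,[-0.25,0,0],[0,0,0]],[0,[-0.25,0,0],[0,0,0]],[0,[-0.1,0,0],[0,0,0]],[0,[0,0,0],[0,0,0]],[0,[0,0,0],[0,0,0]],[0,[0,0,0],[0,0,0]]])

```text
t: 38.75
tool_pos: [0.3666, -0.2525, 0.0197]
tool_rot: [-3.114, 0.417, 0.001]
contact_force: [-1.0, 0.3, 0.6]
opening: 0.023
grip_force: 60.7
```

Run:
```python
from h import *
p,y,_,o=pose(); print(p,y,o["opening"],o["contact_force"],o["wrist_torque"])
s=get("side"); t=get("top")
f=lambda d,x0,y0,x1,y1,k:cv2.resize(d["color"][y0:y1,x0:x1],None,fx=k,fy=k,interpolation=cv2.INTER_CUBIC)
cv2.imwrite("pics/k.png",np.hstack([f(t,290,150,410,300,3.3),f(s,220,80,340,230,3.3)]))
```

```text
[ 0.36663903 -0.25245483  0.01974195] -15.256795104503416 0.022990165464392188 [-0.96541347  0.3457025   0.64648125] [-0.01888254  0.05017529 -0.05804318]
```

View pics/k.png

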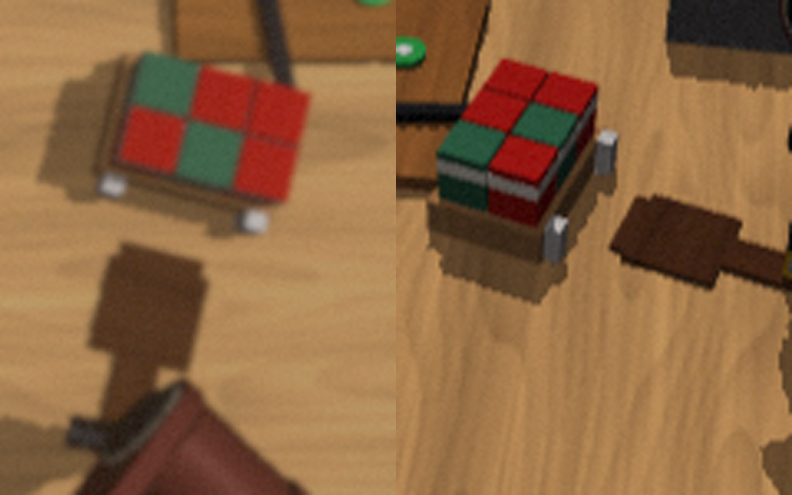

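The board is clear: in the left half its blade spans about (150,310), below the stops, and the tray stands behind them undisturbed. Lift it a hair and turn it toward the crate.

Call:
play_rows(series=[[0,[0,0,-0.06],[0,0,0]],[0,[0,0,0],[0,0,-0.5]],[0,[0,0,0],[0,0,-0.9]],[0,[0,0,0],[0,0,-0.9]],[0,[0,0,0],[0,0,-0.9]],[0,[0,0,0],[0,0,-0.9]],[0,[0,0,0],[0,0,-0.9]],[0,[0,0,0],[0,0,-0.9]]])

```text
t: 39.85
tool_pos: [0.3665, -0.2523, 0.0228]
tool_rot: [-3.018, -0.871, 0.0]
contact_force: [-0.2, -1.1, -2.4]
opening: 0.0232
grip_force: 60.5
```

Call:
play_rows(series=[[0,[0,0,0],[0,0,-0.9]],[0,[0,0,0],[0,0,-0.9]],[0,[0,0,0],[0,0,-0.9]],[0,[0,0,0],[0,0,-0.9]],[0,[0,0,0],[0,0,-0.9]],[0,[0,0,0],[0,0,-0.9]],[0,[0,0,0],[0,0,-0.9]],[0,[0,0,0],[0,0,-0.9]]])

```text
t: 40.85
tool_pos: [0.3666, -0.2524, 0.0228]
tool_rot: [2.226, 2.217, -0.0]
contact_force: [0.2, -0.2, -1.2]
opening: 0.0229
grip_force: 60.5
```

Run:
```python
from h import *
p,y,_,o=pose(); print(p,y,o["opening"],o["contact_force"],o["wrist_torque"])
go((.55,-.04),.0197,98.7)
```

```text
[ 0.36661461 -0.25239578  0.02278874] 89.78518186425079 0.022906959420030522 [ 0.24918189 -0.21212955 -1.15028381] [-0.08085009  0.01157332  0.00898454]
turn z -1.11 | shift x 3.64 y 4.27 z 0.06 (units)
```

Call:
play_rows(series=[[0,[0,0,0],[0,0,-0.6]],[0,[0,0,0],[0,0,-0.51]],[0,[0.3,0.4,0],[0,0,0]],[0,[0.5,0.6,0],[0,0,0]],[0,[0.5,0.6,0],[0,0,0]],[0,[0.5,0.6,0],[0,0,0]],[0,[0.5,0.6,0],[0,0,0]],[0,[0.5,0.6,0],[0,0,0]]])

```text
t: 41.85
tool_pos: [0.5151, -0.088, 0.0228]
tool_rot: [2.052, 2.379, -0.0]
contact_force: [0.1, -1.3, -1.6]
opening: 0.023
grip_force: 60.6
```

Call:
play_rows(series=[[0,[0.4,0.5,0],[0,0,0]],[0,[0.3,0.35,0],[0,0,0]],[0,[0,0,0.04],[0,0,0]],[0,[0,0,0],[0,0,0]]])

```text
t: 42.35
tool_pos: [0.5504, -0.0484, 0.0202]
tool_rot: [-2.052, -2.378, 0.001]
contact_force: [-0.4, 0.4, -2.2]
opening: 0.0231
grip_force: 60.6
```

Run:
```python
from h import *
p,y,_,o=pose(); print(p,y,o["opening"],o["contact_force"],o["wrist_torque"])
ex=-axes(YAW)[1]; ey=axes(YAW)[0]
print("handle in crate frame",(p[:2]-C)@ex,(p[:2]-C)@ey)
s=get("side"); t=get("top")
f=lambda d,x0,y0,x1,y1,k:cv2.resize(d["color"][y0:y1,x0:x1],None,fx=k,fy=k,interpolation=cv2.INTER_CUBIC)
cv2.imwrite("pics/l.png",f(t,105,180,265,300,5)); cv2.imwrite("pics/m.png",f(s,210,150,350,290,4))
```

```text
[ 0.55040069 -0.04842345  0.02023518] 98.418986187229 0.023117973518677268 [-0.43747764  0.37391409 -2.22398437] [-0.06126647 -0.01891515  0.03625449]
handle in crate frame -0.3088521903185792 -0.0008260517273290663
```

View pics/l.png

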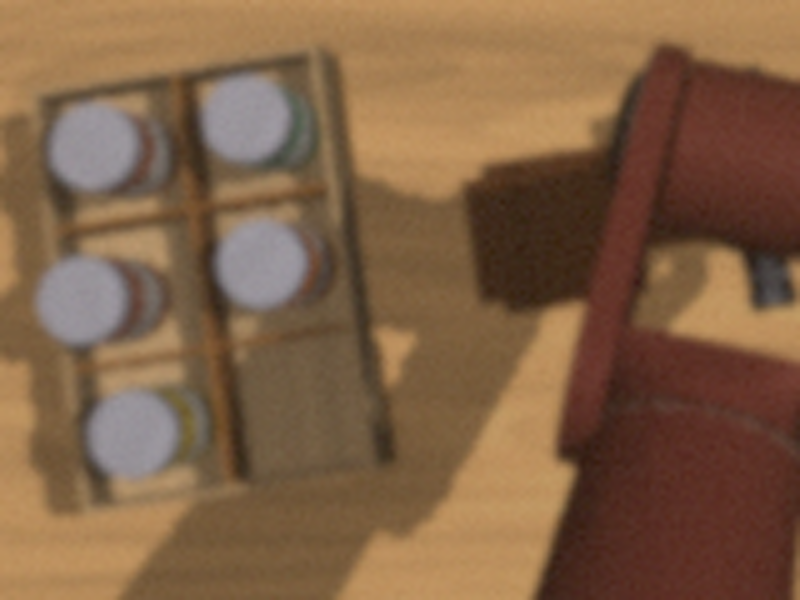

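Top crop: the board's tip edge runs from (470,187) to (483,302), facing the crate's right face. Its rim corners are at (320,50) and (388,465). Next, the side crop.

View pics/m.png

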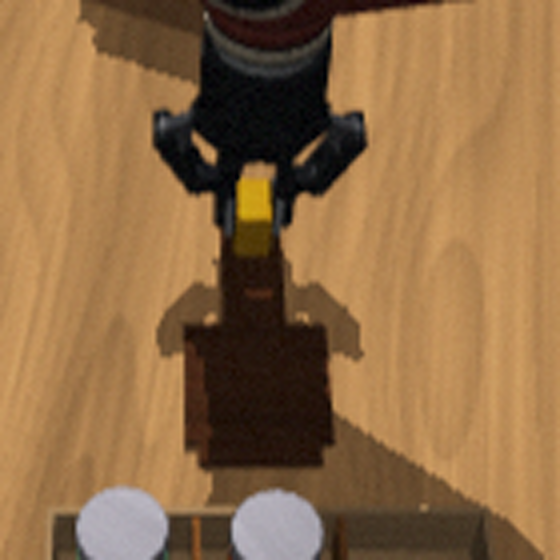

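Side crop: tip edge from (202,466) to (325,464), lined up with the crate's long side.

Run:
```python
from h import *
t=get("top");s=get("side")
ex=-axes(YAW)[1]; ey=axes(YAW)[0]
f=lambda L,o,k:[((x+.5)/k-.5+o[0],(y+.5)/k-.5+o[1]) for x,y in L]
fr=lambda w:np.c_[(w-C)@ex,(w-C)@ey].round(4)
def ang(w): d=w[0]-w[1]; return np.degrees(np.arctan2(d[1],d[0])).round(2)
w=onz(t,f([(470,187),(483,302)],(105,180),5),.006); print("top tip",fr(w).tolist(),fr(w).mean(0),"edge yaw",ang(w))
w=onz(t,f([(320,50),(388,465),(42,97),(90,505)],(105,180),5),.066); print("top crate rim",fr(w).tolist(),fr(w).mean(0),ang(w[:2]),ang(w[2:]))
w=onz(s,f([(325,464),(202,466)],(210,150),4),.006); w=w[::-1]; print("side tip",fr(w).tolist(),fr(w).mean(0),"edge yaw",ang(w))
w=onz(s,f([(68,50),(606,47),(45,428),(665,422)],(210,268),5),.066); print("side crate rim",fr(w).tolist(),fr(w).mean(0),ang(w[:2]),ang(w[2:]))
```

```text
top tip [[-0.1469, 0.0317], [-0.1446, -0.0362]] [-0.14575 -0.00225] edge yaw 6.73
top crate rim [[-0.0818, 0.1169], [-0.0869, -0.1176], [0.0771, 0.1156], [0.0791, -0.1134]] [-0.003125  0.000375] 9.95 8.19
side tip [[-0.1357, 0.0349], [-0.1369, -0.0382]] [-0.1363  -0.00165] edge yaw 9.67
side crate rim [[-0.0731, 0.1176], [-0.074, -0.1156], [0.0879, 0.1205], [0.087, -0.1174]] [0.00695  0.001275] 8.93 8.92
```

Call:
play_rows(series=[[0,[0,0.04,0],[0,0,-0.05]],[0,[0.2,0,0],[0,0,0]],[0,[0.2,0,0],[0,0,0]],[0,[0.2,0,0],[0,0,0]],[0,[0.2,0,0],[0,0,0]],[0,[0.2,0,0],[0,0,0]],[0,[0.2,0,0],[0,0,0]],[0,[0.2,0,0],[0,0,0]]])

```text
t: 43.55
tool_pos: [0.5423, 0.022, 0.0208]
tool_rot: [-2.044, -2.386, -0.0]
contact_force: [-0.1, 0.2, -2.2]
opening: 0.0232
grip_force: 60.6
```

Run:
```python
from h import *
p,y,_,o=pose(); ex=-axes(YAW)[1]; ey=axes(YAW)[0]
print(p,y,"crate frame",(p[:2]-C)@ex,(p[:2]-C)@ey,"F",o["contact_force"],o["wrist_torque"])
```

```text
[0.54229195 0.02195356 0.02080383] 98.81846676738006 crate frame -0.23805840925309785 0.0018037976457399713 F [-0.07825243  0.16276519 -2.24256741] [-0.11312546 -0.01771145  0.02683619]
```

Call:
play_rows(series=[[0,[0.1,0,0],[0,0,0]],[0,[0.1,0,0],[0,0,0]],[0,[0.1,0,0],[0,0,0]],[0,[0.1,0,0],[0,0,0]],[0,[0,0,0],[0,0,0]]])

```text
t: 44.18
tool_pos: [0.5393, 0.0413, 0.0208]
tool_rot: [-2.044, -2.386, 0.0]
contact_force: [0.6, -0.4, -1.7]
opening: 0.0226
grip_force: 60.6
```

Call:
play_rows(series=[[0,[0.15,0,0],[0,0,0]],[0,[0.15,0,0],[0,0,0]],[0,[0.15,0,0],[0,0,0]],[0,[0.15,0,0],[0,0,0]],[0,[0.15,0,0],[0,0,0]],[0,[0.15,0,0],[0,0,0]],[0,[0,0,0],[0,0,0]]])

```text
t: 45.05
tool_pos: [0.5323, 0.086, 0.0208]
tool_rot: [-2.043, -2.386, 0.0]
contact_force: [0.1, -0.1, -2.2]
opening: 0.023
grip_force: 60.6
```

Run:
```python
from h import *
p,y,_,o=pose(); ex=-axes(YAW)[1]; ey=axes(YAW)[0]
print(p,y,"crate frame",(p[:2]-C)@ex,(p[:2]-C)@ey,"F",o["contact_force"],o["wrist_torque"])
```

```text
[0.53229987 0.08601795 0.02075928] 98.86772873370163 crate frame -0.17321974259535064 0.0016171121533446707 F [ 0.11179852 -0.08649776 -2.16224861] [-0.04150951 -0.05155184 -0.05405103]
```

No side contact. About 22 mm remain, so I approach the end in small steps.

Call:
play_rows(series=[[0,[0.1,0,0],[0,0,0]],[0,[0.1,0,0],[0,0,0]],[0,[0.06,0,0],[0,0,0]],[0,[0,0,0],[0,0,0]]])

```text
t: 45.55
tool_pos: [0.5304, 0.0985, 0.0208]
tool_rot: [-2.044, -2.386, 0.0]
contact_force: [-0.7, -0.1, -2.6]
opening: 0.0232
grip_force: 60.6
```

Call:
play_rows(series=[[0,[0.05,0,0],[0,0,0]],[0,[0.03,0,0],[0,0,0]],[0,[0,0,0],[0,0,0]]])

```text
t: 45.92
tool_pos: [0.5298, 0.1023, 0.0208]
tool_rot: [2.044, 2.386, 0.0]
contact_force: [0.2, 0.2, -2.1]
opening: 0.0227
grip_force: 60.6
```

Call:
play_rows(series=[[0,[0.03,0,0],[0,0,0]],[0,[0.02,0,0],[0,0,0]],[0,[0,0,0],[0,0,0]]])

```text
t: 46.3
tool_pos: [0.5295, 0.1048, 0.0208]
tool_rot: [2.044, 2.386, -0.0]
contact_force: [-0.7, 1.2, -1.4]
opening: 0.0231
grip_force: 60.6
```

Call:
play_rows(series=[[0,[0.04,0,0],[0,0,0]],[0,[0,0,0],[0,0,0]]])

```text
t: 46.55
tool_pos: [0.5291, 0.1068, 0.0208]
tool_rot: [-2.044, -2.386, 0.0]
contact_force: [-0.3, 0.2, -2.4]
opening: 0.0229
grip_force: 60.6
```

Call:
play_rows(series=[[0,[0.04,0,0],[0,0,0]],[0,[0,0,0],[0,0,0]]])

```text
t: 46.8
tool_pos: [0.5288, 0.1089, 0.0208]
tool_rot: [-2.044, -2.386, -0.0]
contact_force: [0.2, -0.3, -1.9]
opening: 0.0231
grip_force: 60.6
```

Call:
play_rows(series=[[0,[0.04,0,0],[0,0,0]],[0,[0,0,0],[0,0,0]]])

```text
t: 47.05
tool_pos: [0.5285, 0.1108, 0.0208]
tool_rot: [-2.044, -2.386, 0.0]
contact_force: [0.0, 0.3, -2.1]
opening: 0.0231
grip_force: 60.6
```

Call:
play_rows(series=[[0,[0.03,0,0],[0,0,0]],[0,[0,0,0],[0,0,0]]])

```text
t: 47.3
tool_pos: [0.5284, 0.1121, 0.0209]
tool_rot: [2.044, 2.385, -0.0]
contact_force: [-0.8, -0.9, -2.3]
opening: 0.0231
grip_force: 60.6
```

Call:
play_rows(series=[[0,[0.03,0,0],[0,0,0]],[0,[0,0,0],[0,0,0]]])

```text
t: 47.55
tool_pos: [0.5285, 0.1122, 0.0212]
tool_rot: [2.042, 2.384, -0.003]
contact_force: [0.1, -7.3, -0.2]
opening: 0.0226
grip_force: 60.9
```

Call:
play_rows(series=[[0,[0.03,0,0],[0,0,0]],[0,[0,0,0],[0,0,0]]])

```text
t: 47.8
tool_pos: [0.5286, 0.1122, 0.0215]
tool_rot: [2.04, 2.383, -0.006]
contact_force: [-0.2, -12.9, 0.6]
opening: 0.023
grip_force: 61.1
```

Run:
```python
from h import *
p,y,_,o=pose(); ex=-axes(YAW)[1]; ey=axes(YAW)[0]
print(p,y,"crate frame",(p[:2]-C)@ex,(p[:2]-C)@ey,"F",o["contact_force"],o["wrist_torque"])
s=get("side"); t=get("top")
h=hsv(s); m=(abs(h[...,0]-25)<8)&(h[...,1]>180)&(h[...,2]>60)
fr=lambda w:np.c_[(w-C)@ex,(w-C)@ey].round(4)
for c,a,_ in blobs(m,20,600): print(c,a,fr(onz(s,c,.03)))
cv2.imwrite("pics/n.png",cv2.resize(s["color"][200:300,210:350],None,fx=5,fy=5,interpolation=cv2.INTER_CUBIC))
```

```text
[0.52858142 0.11223517 0.02148158] 98.87425394110998 crate frame -0.14674172549919828 0.0019070844536914246 F [ -0.16089291 -12.94186057   0.61734311] [-1.92592084  0.07064612  0.06682657]
[274.68656716 257.69651741] 201 [[-0.1443  0.0013]]
[316.58241758 334.54945055] 91 [[ 0.0389 -0.0772]]
[313.31818182 344.28787879] 66 [[ 0.0589 -0.0684]]
```

View pics/n.png

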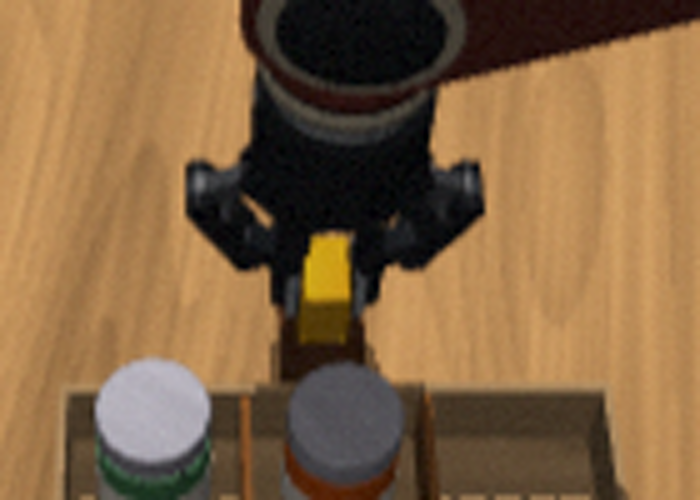

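The board hit the slot's end: force rose to −13 N and the tool stopped, with only the neck and handle at (325,290) showing. I ease off, set it down, release and go up.

Call:
play_rows(series=[[0,[-0.05,0,0.02],[0,0,0]],[0,[0,0,0],[0,0,0]],[0.6,[0,0,0],[0,0,0]],[0.6,[0,0,0],[0,0,0]],[0.6,[0,0,0],[0,0,0]],[0.6,[0,0,-0.3],[0,0,0]],[0.6,[0,0,-0.6],[0,0,0]],[0.6,[0,0,-0.7],[0,0,0]]])

```text
t: 48.9
tool_pos: [0.528, 0.1128, 0.1012]
tool_rot: [-2.044, -2.385, 0.0]
contact_force: [1.1, 0.3, 0.3]
opening: 0.0516
grip_force: 0.0
```

Call:
play_rows(series=[[0.6,[0,0,-0.7],[0,0,0]],[0.6,[0,0,-0.7],[0,0,0]],[0.6,[-0.6,0,-0.3],[0,0,0]],[0.6,[-0.6,0,0],[0,0,0]],[0.6,[-0.6,0,0],[0,0,0]],[0.6,[-0.6,0,0],[0,0,0]],[0.6,[-0.6,0,0],[0,0,0]],[0.6,[-0.6,0,0],[0,0,0]]])

```text
t: 49.9
tool_pos: [0.5561, -0.0661, 0.1862]
tool_rot: [2.043, 2.385, 0.001]
contact_force: [-1.4, 0.7, -0.3]
opening: 0.0511
grip_force: 0.0
```

Call:
play_rows(series=[[0.6,[-0.6,0,0],[0,0,0]],[0.6,[-0.6,0,0],[0,0,0]],[0.6,[-0.6,0,0],[0,0,0]],[0.6,[0,0,0],[0,0,0]]])

```text
t: 50.4
tool_pos: [0.5699, -0.1557, 0.186]
tool_rot: [2.046, 2.382, 0.001]
contact_force: [0.4, 0.4, 0.7]
opening: 0.0513
grip_force: 0.0
```

Run:
```python
from h import *
p,y,_,o=pose(); print(p,y,o["t"]); look("pics/o.png")
s=get("side"); t=get("top"); ex=-axes(YAW)[1]; ey=axes(YAW)[0]
fr=lambda w:np.c_[(w-C)@ex,(w-C)@ey].round(4)
for d,z in((t,.046),(s,.03)):
    h=hsv(d); m=(abs(h[...,0]-25)<8)&(h[...,1]>180)&(h[...,2]>60)
    for c,a,_ in blobs(m,20,600): print(c,a,fr(onz(d,c,z)))
    h=hsv(d); m=((h[...,0]<5)|(h[...,0]>174)|((h[...,0]>60)&(h[...,0]<90)))&(h[...,1]>120)&(h[...,2]>60)
    m=cv2.morphologyEx(m.astype(np.uint8),cv2.MORPH_CLOSE,np.ones((3,3)))>0
    for c,a,_ in blobs(m,200,3000): print("red/green",c.round(1),a)
```

```text
[ 0.56991625 -0.15568483  0.18598189] 98.6726078456897 50.4
top crate frame [-0.045  0.08 ]
top crate frame [0.035 0.077]
top crate frame [-0.044  0.001]
top crate frame [ 0.055 -0.003]
top crate frame [ 0.036 -0.078]
side crate frame [-0.041  0.081]
side crate frame [-0.038  0.002]
side crate frame [ 0.041 -0.077]
side crate frame [0.043 0.079]
side crate frame [ 0.06  -0.002]
[199.72649573 226.48717949] 117 [[-0.1509  0.0014]]
red/green [398.6 134.9] 269
red/green [259.4 141.3] 270
red/green [366.9 188.3] 799
red/green [ 19.  255.5] 481
red/green [288.5 299.3] 381
red/green [269.  355.9] 1505
[274.35714286 257.34693878] 196 [[-0.1452  0.0021]]
[316.95604396 334.75824176] 91 [[ 0.0393 -0.078 ]]
[313.08823529 344.04411765] 68 [[ 0.0584 -0.068 ]]
red/green [334.8   7.3] 1222
red/green [212.7  96.2] 204
red/green [254.2 121.6] 567
red/green [189.9 176.8] 295
red/green [181.5 214.7] 335
red/green [460.9 246.6] 813
```

View pics/o.png

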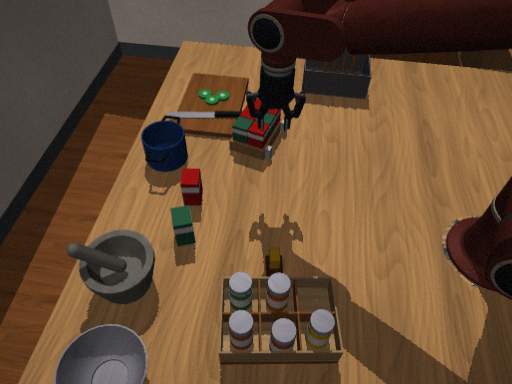

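The final picture shows all five jars upright in separate cells. The board is home, with its handle at (275,258) right in front of the crate. The tray is still behind the stops, both cartons are in place, and the gripper is clear of everything. Handing in.

```bash
python3 -c "
from station import ctrl
print(ctrl.finish_job())"
```

```text
the job is handed in; nothing more can be done
None
```

I handed the job in: all five jars stand upright in separate cells, the board is pushed to the end of its slot, and the tray and both cartons are where they started. One jar was nudged against its cell wall, about 15 mm off centre (limit 26 mm), and the hand-in returned no verdict.

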